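Cork the missed message vial in the toggle press and put it on display

TASK

One of the corked vials in the flat rack was missed: its cork still stands well proud of the glass. Stand that vial in the nest of the toggle press, throw the clamp handle over centre until it locks so that the clamp (not your fingers) drives the cork home, throw the handle fully back open, then put the vial fully home in a free hole of the slanted display. Leave all the other things where they are.

Things in the scene. Friction and masses are not known exactly. Their poses are not given: they have to be found in the camera images.
- vial: The vial to cork: clear glass, 27 mm in diameter, 60 mm tall to its lip, flat foot with a 3 mm chamfer, about 60 g, a rolled paper note inside. Only its cork stands 14 to 16 mm out of the mouth (6 mm on the others). It starts in a hole of the flat rack, 36 mm of glass above the deck. Origin: centre of its foot; z: along its axis, up through the cork.
- cork: The proud cork of that vial, 20 mm across at the top, 24 mm long. Origin: centre of its lower end, inside the neck; its top is 24 mm along z. It moves only along the vial's axis and takes about 24 N to drive in.
- cork_depth (a joint): How far that cork has been driven in from its proud position, in m: 0 to 0.002 at the start, about 0.010 when home (6 mm showing).
- rack: Flat wooden rack, 185 x 125 x 34 mm, 2 rows of 3 round holes 30 mm wide and 24 mm deep. Origin: centre of its underside; hole centres at x = -60, 0, 60 mm and y = -30, 30 mm. Fixed to the table.
- full_a: Glass vial 27 mm in diameter and 60 mm tall to its lip, with a rolled note inside and its cork already home (6 mm showing). Origin: centre of its foot; z: along its axis, up through the cork. Stands in the flat rack.
- full_b: Glass vial 27 mm in diameter and 60 mm tall to its lip, with a rolled note inside and its cork already home (6 mm showing). Origin: centre of its foot; z: along its axis, up through the cork. Stands in the flat rack.
- full_c: Glass vial 27 mm in diameter and 60 mm tall to its lip, with a rolled note inside and its cork already home (6 mm showing). Origin: centre of its foot; z: along its axis, up through the cork. Stands in the flat rack.
- press: The toggle press, fixed to the table: plywood base 95 x 205 x 12 mm, a white nest block near its -y end, a steel toggle clamp on an aluminium riser over its +y half. Origin: centre of the underside of the base; z up. The nest's pocket is at y = -72 mm; the clamp's parts all swing in the y-z plane (x = 0).
- nest (a point): Centre of the floor of the press's nest, 14 mm above the table: a round pocket 29 mm wide and 18 mm deep with a 1.5 mm chamfer, open at the top, in a block 46 mm square. The axes are those of the press: z up, y from the nest towards the clamp, x across.
- handle_grip (a point): Point on the axis of the clamp handle's round black grip (22 mm in diameter), 28 mm from the handle's end; the grip runs on 50 mm the other way. At (0, 185, 171) when open, the handle pointing to +y and 41 deg up from level; at (0, 22, 205) when locked, the handle leaning 21 deg from upright towards the nest; up to 218 high on the way (mm, in the axes of nest, from that point).
- press_handle (a joint): Fold of the clamp's linkage, rad: 0 handle thrown fully back (open, as at the start), 2.144 dead centre, 2.22 at the stop just past it (locked). Closing: push the grip to -y (nest's axes) with 4 N, 15 N over the last 40 mm where the cork is driven, until it drops against its stop and stays. Opening: push it to +y, 6 N to break free; it stays open.
- press_arm (a joint): Angle of the hold-down arm, rad: 0 open (upright, leaning 6 deg away from the nest), about 1.65 clamped (level, its rubber nose pressing down over the nest). Pivot at (0, 82, 88), arm 106 mm long, spindle 82 mm from the pivot (mm, in the axes of nest, from that point).
- slot0 (a point): Centre of the floor of a hole of the slanted wooden display (fixed), 29 mm wide, 24 mm deep, 1.5 mm chamfer. z: along the hole's axis, outwards, square to the deck, leaning 25 deg from the vertical towards the robot; x: up the slope; y: across. Four holes at 60 mm pitch, two of them taken by vials; this one is on the lower row, -y side.
- slot1 (a point): Centre of the floor of a hole of the slanted wooden display (fixed), 29 mm wide, 24 mm deep, 1.5 mm chamfer. z: along the hole's axis, outwards, square to the deck, leaning 25 deg from the vertical towards the robot; x: up the slope; y: across. Four holes at 60 mm pitch, two of them taken by vials; this one is on the lower row, +y side.
- slot2 (a point): Centre of the floor of a hole of the slanted wooden display (fixed), 29 mm wide, 24 mm deep, 1.5 mm chamfer. z: along the hole's axis, outwards, square to the deck, leaning 25 deg from the vertical towards the robot; x: up the slope; y: across. Four holes at 60 mm pitch, two of them taken by vials; this one is on the upper row, -y side.
- slot3 (a point): Centre of the floor of a hole of the slanted wooden display (fixed), 29 mm wide, 24 mm deep, 1.5 mm chamfer. z: along the hole's axis, outwards, square to the deck, leaning 25 deg from the vertical towards the robot; x: up the slope; y: across. Four holes at 60 mm pitch, two of them taken by vials; this one is on the upper row, +y side.
- shown_a: Glass vial 27 mm in diameter and 60 mm tall to its lip, with a rolled note inside and its cork already home (6 mm showing). Origin: centre of its foot; z: along its axis, up through the cork. Stands in the slanted display.
- shown_b: Glass vial 27 mm in diameter and 60 mm tall to its lip, with a rolled note inside and its cork already home (6 mm showing). Origin: centre of its foot; z: along its axis, up through the cork. Stands in the slanted display.
- spool: White ribbon spool, 60 mm in diameter, 38 mm high, standing loose on the table. Origin: centre of its underside.
- tape: Black tape dispenser, 125 x 48 mm, 70 mm high, loose on the table. Origin: centre of its underside.
- cork_box: Small open cardboard box of corks, 95 x 75 mm, 45 mm high, loose on the table. Origin: centre of its underside.
Mind the look-alikes: they are no part of the job. Of the things like the part that bears slot0, leave any that is blue or purple; of the rest the smaller one is meant.

How it is judged:
By the outcome, as a careful person would: the job done as asked, in the order asked, and still so for the second after the job is handed in, with the robot touching nothing.
It also fails if it takes over 72 s, if anything falls off the work surface, if the arm or the gripper's body presses on something with over 40 N, if the wrist force passes 120 N, or if a joint passes its speed limit or range.

ROBOT

A 6-joint arm with a two-finger parallel gripper is mounted at the origin on the work surface. World frame = base frame: x ahead of the robot, y to its left, z up, the work surface at z = 0. Lengths are in m, angles in rad, forces in N, time in s.
With the tool pointing down it reaches from about 0.375 to 0.825 m from the base axis. Payload 5.5 kg.
Tool frame: the origin (TCP) lies between the finger pads; the fingertips stand tips_ahead ahead of it and the grasp point (between the pads) lies 6 mm ahead of it (tips_ahead is the distance from the TCP to the fingertips, in m); z points along the fingers, y is the line along which they close (so a half turn about z gives the same grasp; the last joint's range is limited). The gripper opens to 85 mm and grips with 20 to 120 N. Pads are 22 mm wide; open, the fingers measure 114 mm over their backs; the gripper's body (76 mm by 85 mm) begins 54 mm behind the grasp point. The pads swing forward as they close: fully open they stand 13 mm farther back than shut.
Start: joints at [-1.121, 0.314, -0.047, 1.21, 0, 1.571], TCP at [0.261, -0.54, 0.256] pointing down, gripper open.
Joint ranges: [-2.67, 2.67], [-0.69, 1.73], [-1.03, 1.25], [-2.08, 2.16], [-1.42, 1.45], [-3.14, 3.14]. Speed limits (rad/s): [2.39, 2.39, 3.01, 3.14, 3.14, 3.14].

INTERFACE

Orientations are given as a unit quaternion [w, x, y, z].
In Python, from station import * gives the robot as it stands. The module is installed in compiled form; this text tells all that it offers.
- The arm moves only by the tool carry_out, never from a script. Its argument "plan" is one flat list of numbers, 7 for each row, row after row: the shift along the tool's x, y, z scaled (see below), then the turn, a rotation vector about the tool's x, y, z scaled (see below), then the finger opening in mm, from 0 to 85.4. A call has 1 to 10 rows; each row shifts and turns the commanded pose from where the row before left it, along the tool's axes as they then stand; what a row does not reach is not made up. The controller multiplies each number of a shift by 0.025 m and each number of a turn by 0.1 rad. A row lasts 1/8 s, in which the tool goes at most 62.5 mm and 10.7 degrees, less where a joint would pass 70% of its speed; a pose out of reach is approached as far as the arm can. A call with a number of a shift or a turn outside -1 to 1 is refused whole. A call with a gripper value outside its range is refused whole. The fingers move at their own pace and stop on an object; "grip_force" is the grip in N (left out, the last holds). Time passes only in rows, so rows that do not move let the fingers close. It gives the time, the measured TCP pose, the force, the opening and the grip force at its end, in the units of the state.
- observe(): the state, without advancing time (a new reading comes with each control period).
- grab_frame(name): name is "scene" or "top" or "wrist"; returns the picture (400x640x3 uint8, red, green, blue); there is no depth.
- camera_model(name): a dict with "fx", "fy", "cx", "cy" (pixels), "extrinsics" (4x4, takes a point from world to camera coordinates); the wrist camera has in their place "hand_eye" (4x4, takes a point from camera to tool coordinates, whose origin is the TCP and whose axes are the flange's). Camera axes: x right, y down, z forward; pixel columns grow to the right and rows downward; lengths in m; the calibration is good to about 2 mm. The wrist camera is an equidistant fisheye: a pixel r from the principal point sees the ray r / f radians off the axis. A picture is of the moment at which its call begins: read the wrist's pose just before it. camera_model takes no time and is no camera call.
- finish_job(): hands the job in; it is judged then, once.
The state is a dict: "clock": time; "joints": joint angles; "qvel": joint speeds; "joint_efforts": joint torques, N m; "tcp_pos": TCP position; "tool_rot": TCP orientation; "wrist_force": force on the tool from outside, world axes, zero at the start; "wrist_torque": the same for the moment, N m; "finger_gap": finger opening in m; "gripper_force": force on a finger pad.
Only numpy, scipy, OpenCV 4.12 (cv2) and the standard library are available. Lean on these libraries where they do the work, as an engineer would, in place of code of your own. Each camera call takes 0.05 s, during which the arm holds its last target. There are 200 camera calls.

## Working session

There is one attempt and no reset: what is moved stays moved. The work goes in short steps, Python scripts to look and compute and a tool call to move; the robot and the scene stay as the last step left them, time stands still between calls to the robot, and variables do not carry over. Pictures are saved under pics/ and viewed, at most 10 in all, crops included, and the job is handed in when it is done.

Besides the shell and the picture viewer there is one more tool, called after "Emit:" as name(argument=value, ...) on one line, values as JSON. carry_out: Moves the arm, as the interface text tells. Shifts and turns lie within -1 to 1; 1 stands for 0.025 m of shift or 0.1 rad of turn. Its arguments: {"type":"object","properties":{"plan":{"type":"array","items":{"type":"number"}},"grip_force":{"type":"number"}},"required":["plan"]}

```bash
mkdir -p pics; python3 - <<'E'
from station import *
import cv2,numpy as np
s=observe()
for k in s: print(k,np.round(s[k],4))
for n in("scene","top","wrist"):
    m=camera_model(n); print(n,{k:np.round(v,4).tolist() for k,v in m.items()})
    cv2.imwrite(f"pics/{n}0.png",cv2.cvtColor(grab_frame(n),cv2.COLOR_RGB2BGR))
a=cv2.imread("pics/scene0.png");b=cv2.imread("pics/top0.png")
E
```

```text
clock 0.0
joints [-1.121   0.3142 -0.0481  1.2102 -0.      1.5708]
qvel [-0.     -0.     -0.0019 -0.0014 -0.0001 -0.0006]
joint_efforts [-2.20000e-03 -5.39591e+01  3.39749e+01  1.92000e-02 -4.00000e-04
 -0.00000e+00]
tcp_pos [ 0.2606 -0.5399  0.2554]
tool_rot [-8.000e-04  9.748e-01  2.230e-01 -2.000e-04]
wrist_force [ 0.4528 -0.0457  0.1415]
wrist_torque [-0.0172  0.005  -0.0187]
gripper_force 0.0
finger_gap 0.0855
scene {'fx': 411.0915, 'fy': 411.0915, 'cx': 324.0823, 'cy': 201.9549, 'extrinsics': [[0.4124, 0.9109, 0.0154, -0.2869], [0.6333, -0.2745, -0.7235, -0.1735], [-0.6548, 0.3082, -0.6901, 1.4277], [0.0, 0.0, 0.0, 1.0]]}
top {'fx': 433.1106, 'fy': 433.1106, 'cx': 321.7861, 'cy': 197.5856, 'extrinsics': [[0.0237, -0.9997, -0.0083, 0.0746], [-0.9969, -0.023, -0.0759, 0.4932], [0.0757, 0.0101, -0.9971, 1.4318], [0.0, 0.0, 0.0, 1.0]]}
wrist {'fx': 309.7069, 'fy': 309.7069, 'cx': 316.2016, 'cy': 201.8197, 'hand_eye': [[-0.0017, -0.9655, -0.2605, 0.0656], [1.0, -0.0016, -0.0007, -0.0004], [0.0002, -0.2605, 0.9655, -0.1175], [0.0, 0.0, 0.0, 1.0]]}
```

View pics/scene0.png

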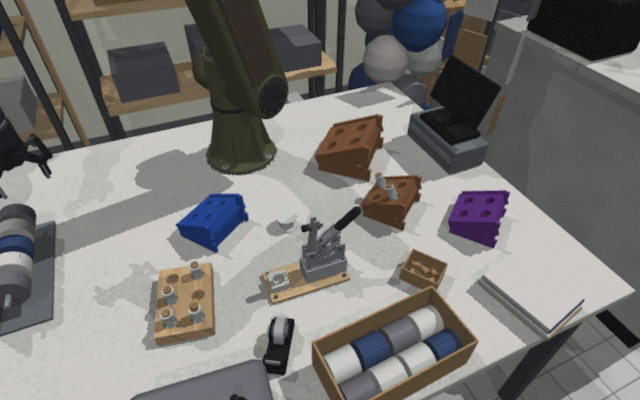

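View pics/top0.png

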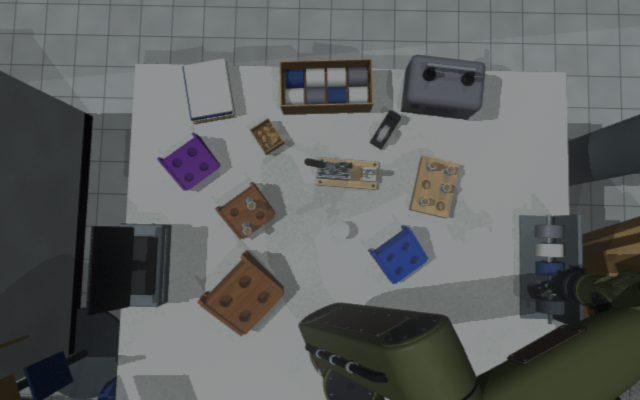

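The top view shows the rack at (436,186) with vials at (433,168), (453,171), (447,187) and (423,202). The nest is near (371,175) and the small brown display is at (246,210). The larger brown display at (242,293) and the blue and purple ones are look-alikes. In the scene view, the rack vials are at (196,268), (168,291), (167,314) and (196,312). I'll check these in a close crop.

```bash
cat > h.py <<'E'
from station import *
import cv2,numpy as np
from scipy.spatial.transform import Rotation as R
def tcp(s=None):
    s=s or observe(); q=np.array(s["tool_rot"]); T=np.eye(4)
    T[:3,:3]=R.from_quat(q[[1,2,3,0]]).as_matrix(); T[:3,3]=s["tcp_pos"]; return T
def ray(n,px,T=None):
    m=camera_model(n); d=np.array([(px[0]-m["cx"])/m["fx"],(px[1]-m["cy"])/m["fy"],1.])
    if n=="wrist":
        r=np.hypot(d[0],d[1]); d=np.array([*(d[:2]/max(r,1e-9)*np.sin(r)),np.cos(r)]); M=T@np.array(m["hand_eye"])
    else: M=np.linalg.inv(np.array(m["extrinsics"]))
    d=M[:3,:3]@d; return M[:3,3],d/np.linalg.norm(d)
def proj(n,p,T=None):
    m=camera_model(n)
    E=np.linalg.inv(T@np.array(m["hand_eye"])) if n=="wrist" else np.array(m["extrinsics"])
    c=E[:3,:3]@np.array(p)+E[:3,3]
    if n=="wrist":
        r=np.hypot(c[0],c[1]); th=np.arctan2(r,c[2]); u=c[:2]/max(r,1e-9)*th
    else: u=c[:2]/c[2]
    return np.array([m["cx"]+m["fx"]*u[0],m["cy"]+m["fy"]*u[1]])
def onz(r,z): o,d=r; return o+d*(z-o[2])/d[2]
def meet(*rs):
    A=sum(np.eye(3)-np.outer(d,d) for o,d in rs); b=sum((np.eye(3)-np.outer(d,d))@o for o,d in rs)
    p=np.linalg.solve(A,b); return p,[float(np.linalg.norm(np.cross(p-o,d))) for o,d in rs]
def shot(name):
    s=observe(); im=cv2.cvtColor(grab_frame("wrist"),cv2.COLOR_RGB2BGR); cv2.imwrite(f"pics/{name}.png",im); np.save(f"pics/{name}.npy",tcp(s)); return im,tcp(s)
def delta(pos,Rm,T=None):
    T=tcp() if T is None else T
    t=T[:3,:3].T@(np.array(pos)-T[:3,3])/0.025; r=R.from_matrix(T[:3,:3].T@Rm).as_rotvec()/0.1
    return np.round(t,2),np.round(r,2)
E
python3 - <<'E'
from h import *
a=cv2.imread("pics/scene0.png");b=cv2.imread("pics/top0.png")
c=lambda im,x,y,w,h,k:cv2.resize(im[y:y+h,x:x+w],None,fx=k,fy=k,interpolation=cv2.INTER_CUBIC)
out=np.vstack([np.hstack([c(b,400,145,70,75,4),c(b,300,145,70+30,75,4)[:,:400]])[:,:680],np.hstack([c(a,145,250,85,75,4),c(a,255,200,85,75,4)])])
cv2.imwrite("pics/crop0.png",out)
for n,px,z in [("top",(436,186),.034),("top",(371,175),.03),("top",(246,210),.06),("top",(433,168),.08),("top",(453,171),.08),("top",(447,187),.08),("top",(423,202),.08),("top",(250,204),.1),("top",(242,230),.1)]: print(px,np.round(onz(ray(n,px),z),3))
for px in [(196,268),(168,291),(167,314),(196,312)]: print(px,np.round(onz(ray("scene",px),.08),3))
E
```

```text
(436, 186) [ 0.537 -0.292  0.034]
(371, 175) [ 0.57  -0.076  0.03 ]
(246, 210) [0.442 0.331 0.06 ]
(433, 168) [ 0.59 -0.27  0.08]
(453, 171) [ 0.582 -0.334  0.08 ]
(447, 187) [ 0.53  -0.315  0.08 ]
(423, 202) [ 0.48  -0.239  0.08 ]
(250, 204) [0.46  0.312 0.1  ]
(242, 230) [0.377 0.334 0.1  ]
(196, 268) [ 0.504 -0.245  0.08 ]
(168, 291) [ 0.543 -0.316  0.08 ]
(167, 314) [ 0.601 -0.327  0.08 ]
(196, 312) [ 0.621 -0.27   0.08 ]
```

View pics/crop0.png

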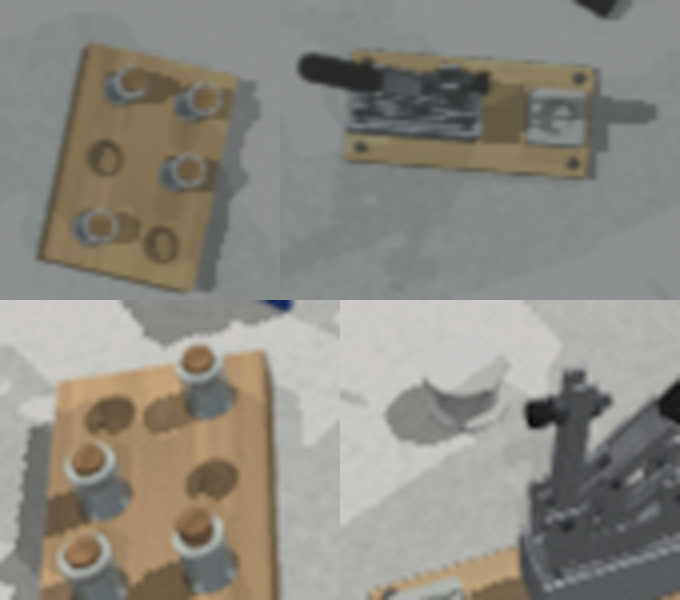

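The corner corks can't be told apart at this scale. I'll bring the wrist camera over the rack and shoot from two places.

Emit:
carry_out(plan=[1,-0.42,0,0,0,0,85,1,-0.42,0,0,0,0,85,1,-0.42,0,0,0,0,85,1,-0.42,0,0,0,0,60,1,-0.42,0,0,0,0,40,1,-0.42,0,0,0,0,40])

```text
clock: 0.9
tcp_pos: [0.3689, -0.4175, 0.256]
tool_rot: [-0.0, 0.975, 0.223, -0.0]
wrist_force: [-0.5, -1.7, 0.2]
finger_gap: 0.0402
gripper_force: 0.0
```

```bash
python3 - <<'E'
from h import *
im,T=shot("w1"); print(T.round(3))
E
```

```text
[[ 0.901  0.435 -0.     0.369]
 [ 0.435 -0.901  0.    -0.418]
 [-0.    -0.001 -1.     0.256]
 [ 0.     0.     0.     1.   ]]
```

Emit:
carry_out(plan=[1,-0.42,0,0,0,0,40,1,-0.42,0,0,0,0,40,1,-0.42,0,0,0,0,40,0.6,-0.42,0,0,0,0,40,0,0,0,0,0,0,40])

```text
clock: 1.58
tcp_pos: [0.4315, -0.3407, 0.2562]
tool_rot: [-0.0, 0.975, 0.224, -0.0]
wrist_force: [0.2, -1.4, -0.7]
finger_gap: 0.0398
gripper_force: 0.0
```

```bash
python3 - <<'E'
from h import *
im,T=shot("w2"); print(T.round(3))
a=cv2.imread("pics/w1.png")
cv2.imwrite("pics/w12.png",np.vstack([a[:300],im[:300]]))
E
```

```text
[[ 0.9    0.436 -0.001  0.431]
 [ 0.436 -0.9    0.    -0.341]
 [-0.    -0.    -1.     0.256]
 [ 0.     0.     0.     1.   ]]
```

View pics/w12.png

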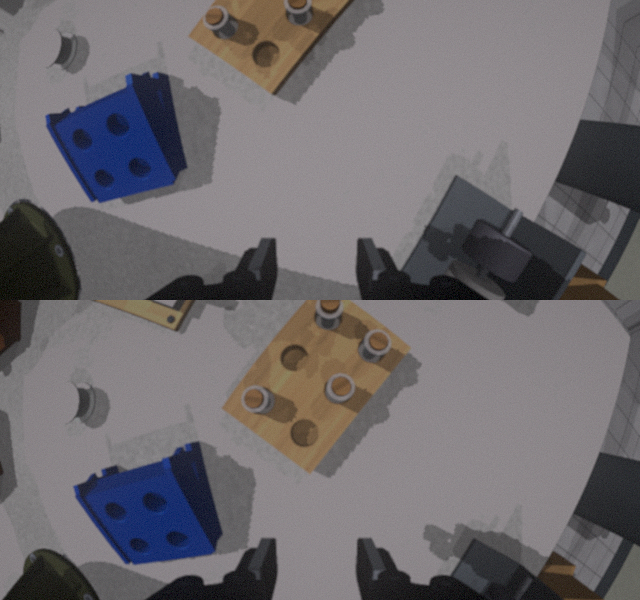

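In w2 the rack corks are at (257,97), (340,85), (376,42) and (330,5), and the free holes are at (294,57) and (304,133). The one at (330,5) is cut off and could be the proud one, so I'll move further out.

Emit:
carry_out(plan=[0.9,0,0,0,0,0,40,0.9,0,0,0,0,0,40,0.9,0,0,0,0,0,40,0.6,0,0,0,0,0,40,0,0,0,0,0,0,40])

```text
clock: 2.25
tcp_pos: [0.5067, -0.3048, 0.2559]
tool_rot: [-0.0, 0.975, 0.224, -0.0]
wrist_force: [-0.8, 0.8, 0.8]
finger_gap: 0.0399
gripper_force: 0.0
```

```bash
python3 - <<'E'
from h import *
im,T=shot("w3"); print(T[:3,3].round(3))
a=cv2.imread("pics/w2.png")
k=lambda i,x,y,w,h,f:cv2.resize(i[y:y+h,x:x+w],(w*f,h*f),interpolation=cv2.INTER_CUBIC)
cv2.imwrite("pics/w3c.png",np.hstack([k(im,210,60,200,200,3),cv2.resize(im[:,:640],(0,0),fx=.3125,fy=.3125,interpolation=cv2.INTER_AREA) if 0 else np.zeros((600,0,3),np.uint8),np.zeros((600,0,3),np.uint8)]))
E
```

```text
[ 0.507 -0.305  0.256]
```

View pics/w3c.png

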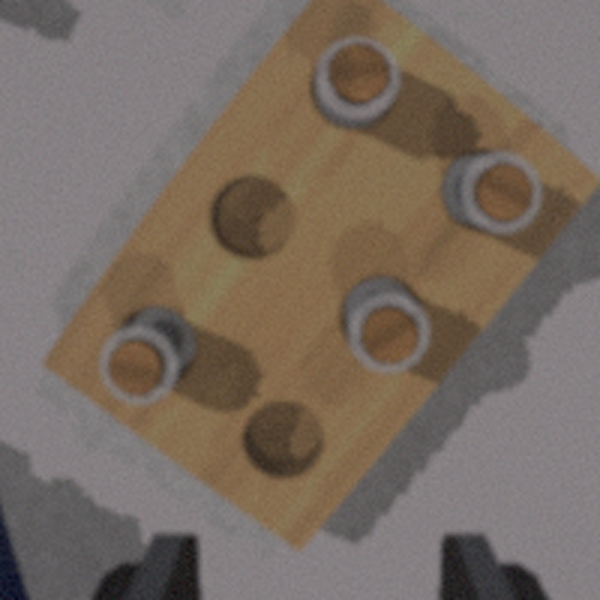

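The top vial, at (329,85) in w3, casts a shadow with a long narrow neck, which points to a proud cork. I'll triangulate all four cork tops to check.

```bash
cat > cork.py <<'E'
from h import *
def cork(im,seed,r=14,hint=None):
    # cork blob: saturated orange inside a grey lip
    hsv=cv2.cvtColor(cv2.GaussianBlur(im,(3,3),0),cv2.COLOR_BGR2HSV).astype(int)
    m=((hsv[...,0]<18)&(hsv[...,1]>85)).astype(np.uint8)
    y0,x0=np.indices(m.shape); m[np.hypot(x0-seed[0],y0-seed[1])>r]=0
    n,l,st,c=cv2.connectedComponentsWithStats(m,connectivity=4)
    i=1+np.argmin(np.hypot(*(c[1:]-seed).T)-0.02*st[1:,4])
    pts=np.argwhere(l==i)[:,::-1].astype(np.float32); (cx,cy),rr=cv2.minEnclosingCircle(pts)
    return c[i],st[i,4],(cx,cy,rr)
E
python3 - <<'E'
from cork import *
a=cv2.imread("pics/w2.png");b=cv2.imread("pics/w3.png");Ta=np.load("pics/w2.npy");Tb=np.load("pics/w3.npy")
S={"top":((330,8),(329,85)),"right":((376,42),(378,124)),"mid":((340,85),(339,170)),"left":((257,97),(256,181))}
for n,(p,q) in S.items():
    ca,cb=cork(a,p,9),cork(b,q,9)
    print(n,np.round(ca[0],1),ca[1],np.round(ca[2],1),np.round(cb[0],1),cb[1],np.round(cb[2],1))
    P,e=meet(ray("wrist",ca[0],Ta),ray("wrist",cb[0],Tb)); print("  ",P.round(4),np.round(e,4))
E
```

```text
top [329.7   5.4] 159 [330.    5.5   8.1] [329.2  84.7] 241 [329.1  84.9   8.9]
   [ 0.6026 -0.2719  0.0689] [0.0002 0.0002]
right [377.2  41.2] 200 [377.3  41.1   8.3] [377.7 123.9] 239 [377.8 123.8   8.8]
   [ 0.5891 -0.3305  0.0716] [0.0005 0.0005]
mid [340.2  85.4] 236 [340.4  85.4   8.8] [339.2 170.6] 228 [339.4 170.8   8.7]
   [ 0.5309 -0.3174  0.0732] [0. 0.]
left [255.1  97.5] 182 [254.5  98.    8.4] [255.3 181.7] 214 [255.  182.    8.6]
   [ 0.4853 -0.2477  0.0737] [0.0007 0.0007]
```

Emit:
carry_out(plan=[0.9,0,0,0,0,0,40,0.9,0,0,0,0,0,40,0.7,0,0,0,0,0,40,0,0,0,0,0,0,40])

```text
clock: 2.8
tcp_pos: [0.5632, -0.2775, 0.2559]
tool_rot: [-0.0, 0.975, 0.224, -0.0]
wrist_force: [-0.2, -0.4, 0.3]
finger_gap: 0.0401
gripper_force: 0.0
```

```bash
python3 - <<'E'
from cork import *
im,T=shot("w4"); print(T[:3,3].round(3))
F={n:(cv2.imread(f"pics/{n}.png"),np.load(f"pics/{n}.npy")) for n in("w2","w3","w4")}
S={"top":((329,85),(.6026,-.2719)),"right":((378,124),(.589,-.3305)),"mid":((339,170),(.531,-.317)),"left":((256,181),(.4853,-.2477))}
for n,(q,xy) in S.items():
    rs=[]
    for k,(i,t) in F.items():
        p=proj("wrist",(*xy,.075),t)
        if not 16<p[1]<300: continue
        c,ar,cc=cork(i,p,16); rs.append(ray("wrist",c,t)); print(k,n,p.round(),c.round(1),ar,np.round(cc,1))
    P,e=meet(*rs); print("  ",P.round(4),np.round(e,4))
E
```

```text
[ 0.563 -0.277  0.256]
w3 top [330.  84.] [329.4  84. ] 268 [329.2  84.    9.3]
w4 top [329. 149.] [329.1 150.5] 265 [329.1 150.7   9.2]
   [ 0.6016 -0.2718  0.0821] [0. 0.]
w2 right [378.  40.] [378.1  40.8] 233 [378.   41.    8.6]
w3 right [378. 124.] [377.4 123.7] 249 [377.5 123.8   8.9]
w4 right [376. 187.] [375.2 186.7] 234 [375.1 186.6   8.7]
   [ 0.5891 -0.3303  0.0731] [0.0002 0.0001 0.0002]
w2 mid [340.  85.] [340.8  85.8] 260 [340.9  85.7   9.2]
w3 mid [339. 171.] [339.5 171.3] 253 [339.5 171.2   9. ]
w4 mid [338. 231.] [338.2 231.3] 224 [338.1 231.3   8.4]
   [ 0.5306 -0.3179  0.0734] [0.0001 0.0001 0.0001]
w2 left [254.  97.] [253.4  98.1] 242 [253.4  98.1   8.9]
w3 left [256. 182.] [255. 182.] 229 [255.  182.    8.6]
w4 left [259. 241.] [256.1 239.1] 128 [257.5 240.5   7.9]
   [ 0.4838 -0.2457  0.0702] [0.0008 0.0009 0.0015]
```

Triangulated cork tops are 82 mm for the top vial against 73, 73 and 70 mm for the others, so the proud one is at (0.602, -0.272). The spacing to its neighbours is 60 mm, as it should be. Next I go over it and part way down.

Emit:
carry_out(plan=[0.74,0.23,0,0,0,0,46,0.74,0.23,0,0,0,0,46,0,0,1,0,0,0,46,0,0,1,0,0,0,46,0,0,1,0,0,0,46,0,0,1,0,0,0,46,0,0,1,0,0,0,46,0,0,1,0,0,0,46,0,0,0,0,0,0,46])

```text
clock: 3.98
tcp_pos: [0.598, -0.2722, 0.1042]
tool_rot: [-0.001, 0.975, 0.223, -0.002]
wrist_force: [0.1, 0.5, 0.1]
finger_gap: 0.0458
gripper_force: 0.0
```

```bash
python3 - <<'E'
from h import *
import station
print(getattr(station,"tips_ahead",None),[k for k in dir(station) if "tip" in k.lower()])
s=observe(); print(s["tcp_pos"],s["finger_gap"]); im,T=shot("w5")
print(proj("wrist",(.6016,-.2718,.082),T)); print(delta((.6016,-.2718,.061),T[:3,:3],T))
E
```

```text
0.025 ['tips_ahead']
[ 0.59801122 -0.27224765  0.10424935] 0.04584650294449303
[319.79662105 249.7833696 ]
(array([0.14, 0.05, 1.73]), array([0., 0., 0.]))
```

View pics/w5.png

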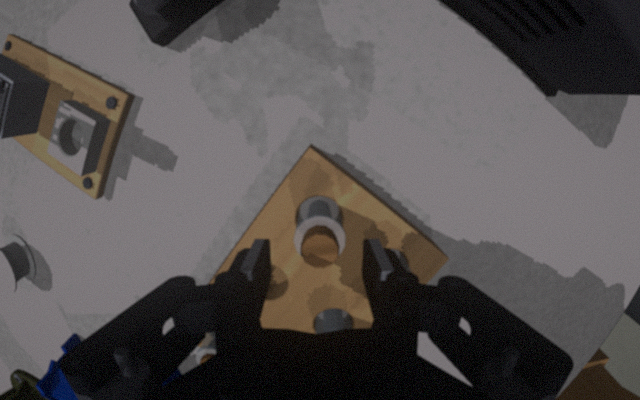

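w5 shows the cork at (320,243), centred between the fingertips at (262,250) and (377,250). Descending and gripping.

Emit:
carry_out(plan=[0.14,0.05,0.5,0,0,0,46,0,0,0.5,0,0,0,46,0,0,0.45,0,0,0,46,0,0,0,0,0,0,46,0,0,0,0,0,0,20,0,0,0,0,0,0,20,0,0,0,0,0,0,20,0,0,0,0,0,0,20], grip_force=30)

```text
clock: 5.03
tcp_pos: [0.6041, -0.2723, 0.0703]
tool_rot: [0.0, 0.975, 0.223, 0.0]
wrist_force: [0.8, 0.3, 0.2]
finger_gap: 0.0259
gripper_force: 30.7
```

```bash
python3 - <<'E'
from h import *
s=observe(); print(s["tcp_pos"],s["finger_gap"],s["gripper_force"],s["wrist_force"])
b=cv2.imread("pics/w5.png"); 
# press corner rough: nest pocket in w5, w3/w4
T=np.load("pics/w5.npy")
for px in [(75,138)]: print(onz(ray("wrist",px,T),.032).round(4))
for px in [(111,103),(88,182),(8,45)]: print("screw",onz(ray("wrist",px,T),.012).round(4))
for px in [(128,97),(100,198),(13,35)]: print("corner",onz(ray("wrist",px,T),.012).round(4))
E
```

```text
[ 0.60410411 -0.2723126   0.07033166] 0.025854682825412686 30.6622713804245 [0.80295015 0.29696847 0.18480364]
[ 0.576  -0.0767  0.032 ]
screw [ 0.6082 -0.0886  0.012 ]
screw [ 0.5372 -0.0854  0.012 ]
screw [0.6189 0.0914 0.012 ]
corner [ 0.618  -0.1032  0.012 ]
corner [ 0.5296 -0.1021  0.012 ]
corner [0.6305 0.0871 0.012 ]
```

Gripped (26 mm gap at 31 N). Now I lift and align the tool yaw with the world axes.

Emit:
carry_out(plan=[0,0,-0.5,0,0,0,20,0,0,-1,0,0,0,20,0,0,-1,0,0,0,20,0,0,-1,0,0,1,20,0,0,-0.7,0,0,1,20,0,0,0,0,0,1,20,0,0,0,0,0,1,20,0,0,0,0,0,0.5,20,0,0,0,0,0,0,20])

```text
clock: 6.15
tcp_pos: [0.6041, -0.2723, 0.176]
tool_rot: [0.0, 1.0, 0.0, 0.0]
wrist_force: [1.4, -0.7, 0.7]
finger_gap: 0.0263
gripper_force: 30.6
```

Emit:
carry_out(plan=[-0.8,-1,0,0,0,0,20,-0.8,-1,0,0,0,0,20,-0.8,-1,0,0,0,0,20,-0.5,-1,0,0,0,0,20,0,-0.5,0,0,0,0,20,0,0,0,0,0,0,20])

```text
clock: 6.9
tcp_pos: [0.5322, -0.1594, 0.1756]
tool_rot: [0.0, 1.0, 0.001, 0.001]
wrist_force: [-0.1, -0.2, -0.5]
finger_gap: 0.0258
gripper_force: 30.6
```

```bash
python3 - <<'E'
from h import *
im,T=shot("n1"); print(T.round(3))
E
```

```text
[[ 1.     0.001  0.001  0.532]
 [ 0.001 -1.    -0.001 -0.159]
 [ 0.001  0.001 -1.     0.176]
 [ 0.     0.     0.     1.   ]]
```

Emit:
carry_out(plan=[-0.5,-1,0,0,0,0,20,-0.5,-1,0,0,0,0,20,0,-0.8,0,0,0,0,20,0,0,0,0,0,0,20])

```text
clock: 7.45
tcp_pos: [0.5071, -0.0896, 0.1752]
tool_rot: [0.0, 1.0, 0.001, 0.0]
wrist_force: [0.3, -0.3, -0.4]
finger_gap: 0.0259
gripper_force: 30.6
```

```bash
python3 - <<'E'
from h import *
im,T=shot("n2"); print(T.round(3))
a=cv2.imread("pics/n1.png")
cv2.imwrite("pics/n12.png",np.vstack([a[:300],im[:300]]))
E
```

```text
[[ 1.     0.001  0.     0.507]
 [ 0.001 -1.    -0.    -0.09 ]
 [ 0.     0.    -1.     0.175]
 [ 0.     0.     0.     1.   ]]
```

View pics/n12.png

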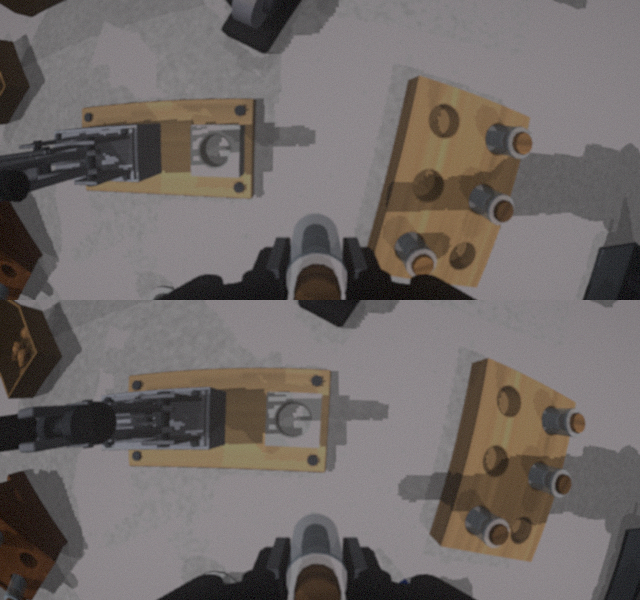

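n12 shows the nest pocket near (214,150) in n1 and (294,118) in n2, with base screws near (241,110)/(239,187) and (317,81)/(312,160). The handle sits to the left, towards +y. Now I refine these by masks.

```bash
python3 - <<'E'
from h import *
F={n:(cv2.imread(f"pics/{n}.png"),np.load(f"pics/{n}.npy")) for n in("n1","n2")}
blk={"n1":(218,151),"n2":(295,119)}
sc={"n1":[(241,110),(239,187),(89,117)],"n2":[(317,81),(312,160),(137,85)]}
B={};S={}
for k,(im,T) in F.items():
    g=cv2.cvtColor(cv2.GaussianBlur(im,(3,3),0),cv2.COLOR_BGR2HSV).astype(int); yy,xx=np.indices(g.shape[:2])
    c=blk[k]
    w=((g[...,1]<45)&(g[...,2]>95)&(abs(xx-c[0])<36)&(abs(yy-c[1])<36)).astype(np.uint8)
    n,l,st,ce=cv2.connectedComponentsWithStats(w); i=1+np.argmax(st[1:,4]); h=cv2.convexHull(np.argwhere(l==i)[:,::-1].astype(np.int32))
    r=cv2.minAreaRect(h); m=cv2.moments(h); B[k]=(m["m10"]/m["m00"],m["m01"]/m["m00"])
    print(k,"block",st[i],np.round(B[k],1),np.round(r[0],1),np.round(r[1],1),round(r[2],1))
    # pocket rim: darker region inside block
    d=np.zeros_like(w); cv2.fillPoly(d,[h],1); d=cv2.erode(d,np.ones((7,7)))&(1-w)
    pts=np.argwhere(d)[:,::-1].astype(np.float32); print("  dark",len(pts),pts.mean(0).round(1),np.round(cv2.minEnclosingCircle(pts),1) if 0 else [np.round(v,1) for v in cv2.minEnclosingCircle(pts)])
    S[k]=[]
    for p in sc[k]:
        q=((g[...,2]<75)&(np.hypot(xx-p[0],yy-p[1])<9)); S[k].append((xx[q].mean(),yy[q].mean()))
    for z in(.032,): print("  block on plane",onz(ray("wrist",B[k],T),z).round(4))
P,e=meet(*[ray("wrist",B[k],F[k][1]) for k in F]); print("block",P.round(4),np.round(e,4))
for j in range(3):
    P,e=meet(*[ray("wrist",S[k][j],F[k][1]) for k in F]); print("screw",j,P.round(4),np.round(e,4),[onz(ray("wrist",S[k][j],F[k][1]),.012).round(4) for k in F])
o=np.vstack([cv2.resize(F[k][0][c[1]-40:c[1]+40,c[0]-60:c[0]+60],None,fx=3.5,fy=3.5,interpolation=cv2.INTER_CUBIC) for k,c in blk.items()]); cv2.imwrite("pics/nestc.png",o)
E
```

```text
n1 block [ 190  124   50   54 1782] [214.8 150.2] [214.5 150.5] [53. 49.] 90.0
  dark 735 [214.3 147.4] [array([218.5, 146. ]), np.float64(23.7)]
  block on plane [ 0.5741 -0.0704  0.032 ]
n2 block [ 265   92   57   56 2051] [293.1 119.3] [293.  119.2] [54.8 54.5] 2.3
  dark 677 [286.1 117.2] [array([286.4, 115.3]), np.float64(24.9)]
  block on plane [ 0.5735 -0.0701  0.032 ]
block [ 0.5737 -0.0699  0.0301] [0.0002 0.0002]
screw 0 [ 0.6089 -0.0897  0.0119] [0. 0.] [array([ 0.6089, -0.0897,  0.012 ]), array([ 0.6089, -0.0897,  0.012 ])]
screw 1 [ 0.5368 -0.0858  0.0128] [0.0001 0.0001] [array([ 0.5367, -0.0856,  0.012 ]), array([ 0.5367, -0.0858,  0.012 ])]
screw 2 [0.6182 0.0895 0.0132] [0. 0.] [array([0.6183, 0.0906, 0.012 ]), array([0.6185, 0.0903, 0.012 ])]
```

```bash
python3 - <<'E'
from cork import *
for n in("n1","n2"):
    im=cv2.imread(f"pics/{n}.png"); c,ar,cc=cork(im,(318,288),40); print(n,c.round(1),ar,np.round(cc,1))
    for p in (c,cc[:2]):
        o,d=ray("wrist",p,np.eye(4)); print("  tool frame",(o+d*(-.0147-o[2])/d[2]).round(4))
k=im[170:330,230:400]; cv2.imwrite("pics/held.png",cv2.resize(k,None,fx=3.5,fy=3.5,interpolation=cv2.INTER_CUBIC))
E
```

```text
n1 [317.2 292.3] 1693 [317.  291.   25.5]
  tool frame [ 0.0016 -0.     -0.0147]
  tool frame [ 0.0022 -0.0001 -0.0147]
n2 [316.8 293.1] 1602 [317.4 291.2  25.2]
  tool frame [ 0.0013 -0.0002 -0.0147]
  tool frame [ 0.0021  0.     -0.0147]
```

View pics/held.png

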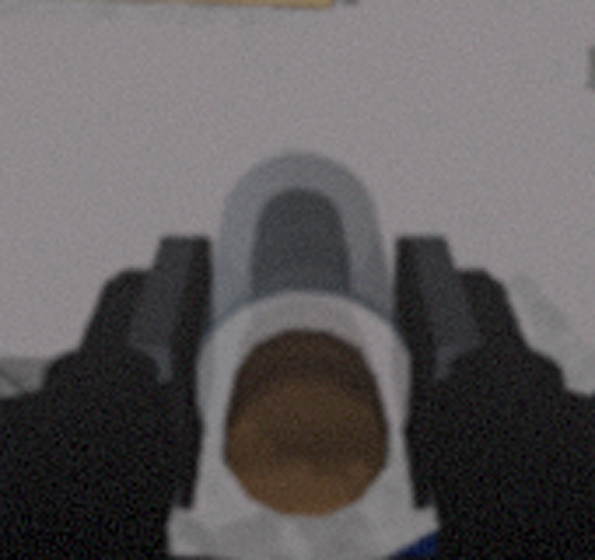

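The held cork's top disc is at about (317,294) and the foot arc centre at about (316,237), so the vial is upright between the pads. I'll hover over the nest and compare foot and pocket in one picture, so any bias cancels.

```bash
python3 - <<'E'
from h import *
for p,z in(((317.4,294.3),-.0147),((315.7,236.6),.0603)):
    o,d=ray("wrist",p,np.eye(4)); print((o+d*(z-o[2])/d[2]).round(4))
th=-np.arctan2(.0518,.9987); x=np.array([np.cos(th),np.sin(th),0]); 
Rm=np.column_stack([x,[x[1],-x[0],0],[0,0,-1]]); 
print(delta((.5738,-.0698,.0603+.014+.026),Rm))
E
```

```text
[ 0.0007  0.0001 -0.0147]
[-0.0047 -0.0007  0.0603]
(array([ 2.66, -0.82,  3.  ]), array([ 0.01, -0.01,  0.52]))
```

Emit:
carry_out(plan=[0.68,-0.2,0.2,0,0,0.26,20,0.68,-0.2,0.4,0,0,0.26,20,0.68,-0.22,0.8,0,0,0,20,0.68,-0.2,0.8,0,0,0,20,0,0,0.8,0,0,0,20,0,0,0,0,0,0,20])

```text
clock: 8.25
tcp_pos: [0.5742, -0.0724, 0.0982]
tool_rot: [0.0, 1.0, -0.027, -0.002]
wrist_force: [-0.8, -0.0, 0.1]
finger_gap: 0.0261
gripper_force: 30.6
```

```bash
python3 - <<'E'
from h import *
im,T=shot("n3"); print(T.round(4))
print("nest top",proj("wrist",(.5738,-.0698,.032),T).round(1),"nest at foot z",proj("wrist",(.5738,-.0698,T[2,3]-.0603),T).round(1))
cv2.imwrite("pics/n3c.png",cv2.resize(im[120:330,200:440],None,fx=2.8,fy=2.8,interpolation=cv2.INTER_CUBIC))
E
```

```text
[[ 9.986e-01 -5.310e-02 -3.500e-03  5.742e-01]
 [-5.310e-02 -9.986e-01 -0.000e+00 -7.240e-02]
 [-3.500e-03  2.000e-04 -1.000e+00  9.820e-02]
 [ 0.000e+00  0.000e+00  0.000e+00  1.000e+00]]
nest top [312.7 226.6] nest at foot z [312.6 229.9]
```

View pics/n3c.png

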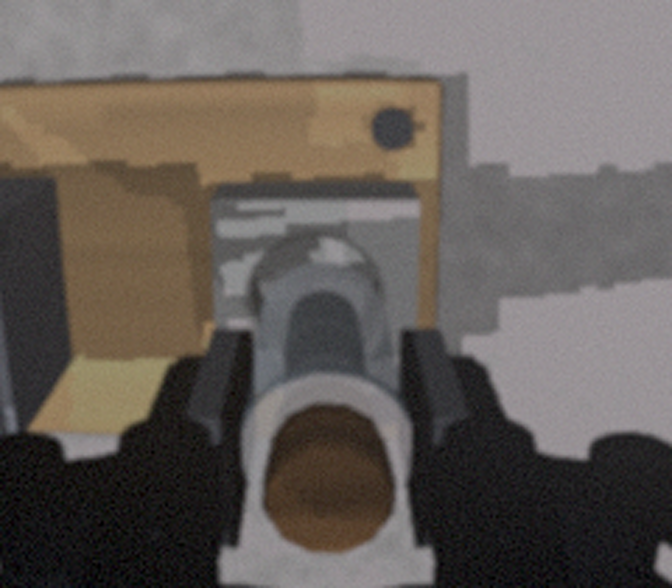

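n3c shows the block top centred at column 313, so its middle is at row 227. The arc at row 203 is the pocket rim, and the foot lies behind it at about row 236, so the vial is a few mm short in x. Next I compute the vial's axis in the tool frame from lip, foot and cork edges.

```bash
python3 - <<'E'
from h import *
def at(p,z):
    o,d=ray("wrist",p,np.eye(4)); return (o+d*(z-o[2])/d[2])
for L in(.0603,.057,.063):
    print(L,"foot",(at((315.7,213.4),L-.003)[0]-.0135).round(4),"lip top arc",(at((315.7,252.9),L-.06)[0]-.0135).round(4),"cork near edge",(at((317,317.1),L-.075)[0]+.010).round(4))
# measure edges on images: column profile down through vial in n2
for n in("n2","n3"):
    g=cv2.cvtColor(cv2.imread(f"pics/{n}.png"),cv2.COLOR_BGR2GRAY)[:,312:320].mean(1); print(n,g[195:325].round().astype(int).tolist())
E
```

```text
0.0603 foot -0.0023 lip top arc -0.0019 cork near edge -0.0004
0.057 foot -0.0013 lip top arc -0.0003 cork near edge 0.002
0.063 foot -0.0031 lip top arc -0.0031 cork near edge -0.0024
n2 [138, 138, 138, 138, 138, 138, 138, 138, 136, 138, 138, 138, 137, 138, 136, 138, 136, 131, 122, 110, 105, 103, 104, 104, 104, 103, 103, 103, 92, 77, 66, 62, 62, 62, 64, 61, 61, 62, 62, 64, 65, 62, 61, 60, 62, 60, 59, 61, 60, 60, 61, 64, 66, 66, 66, 64, 66, 76, 95, 112, 120, 116, 114, 115, 116, 117, 116, 112, 98, 68, 47, 41, 44, 45, 46, 45, 45, 40, 43, 40, 40, 44, 42, 48, 49, 52, 55, 56, 54, 55, 55, 54, 54, 53, 53, 50, 50, 52, 47, 49, 48, 47, 43, 45, 43, 47, 51, 54, 59, 60, 62, 65, 64, 64, 63, 64, 64, 64, 65, 68, 68, 78, 97, 110, 115, 119, 119, 121, 123, 126]
n3 [141, 140, 141, 140, 126, 103, 91, 86, 81, 91, 110, 121, 124, 126, 130, 135, 136, 135, 126, 112, 104, 101, 103, 103, 106, 106, 111, 107, 97, 80, 67, 63, 63, 63, 63, 62, 61, 62, 63, 66, 67, 62, 62, 62, 61, 63, 63, 60, 63, 62, 62, 66, 69, 71, 68, 68, 70, 82, 103, 121, 128, 127, 124, 124, 125, 126, 125, 120, 103, 76, 49, 42, 45, 49, 48, 48, 46, 43, 42, 44, 42, 46, 47, 49, 52, 56, 60, 61, 59, 59, 58, 56, 59, 58, 58, 56, 56, 54, 54, 52, 50, 49, 51, 50, 47, 48, 52, 52, 56, 59, 67, 69, 71, 70, 69, 71, 70, 72, 70, 74, 76, 89, 115, 131, 139, 140, 143, 142, 140, 142]
```

The vial is vertical and 2 mm short in tool x, as at the grasp. Correct by 2 mm in x and 2.5 mm in y, then ease in.

Emit:
carry_out(plan=[0.08,-0.1,0,0,0,0,20,0,0,0,0,0,0,20,0,0,0.2,0,0,0,20,0,0,0.2,0,0,0,20,0,0,0,0,0,0,20])

```text
clock: 8.93
tcp_pos: [0.5768, -0.0692, 0.0895]
tool_rot: [0.0, 1.0, -0.026, -0.0]
wrist_force: [-0.4, -0.3, -1.0]
finger_gap: 0.0262
gripper_force: 30.8
```

Emit:
carry_out(plan=[-0.03,0.02,0.15,0,0,0,20,0,0,0.15,0,0,0,20,0,0,0.15,0,0,0,20,0,0,0,0,0,0,20])

```text
clock: 9.43
tcp_pos: [0.5761, -0.0696, 0.0782]
tool_rot: [0.0, 1.0, -0.026, -0.0]
wrist_force: [-0.4, -1.1, -1.3]
finger_gap: 0.0258
gripper_force: 30.6
```

Emit:
carry_out(plan=[0,0,0.1,0,0,0,20,0,0,0.06,0,0,0,20,0,0,0,0,0,0,20])

```text
clock: 9.8
tcp_pos: [0.5763, -0.0696, 0.0746]
tool_rot: [0.0, 1.0, -0.026, -0.0]
wrist_force: [-0.3, -1.7, -2.0]
finger_gap: 0.0258
gripper_force: 30.5
```

Emit:
carry_out(plan=[0,0,0.05,0,0,0,20,0,0,0.03,0,0,0,20,0,0,0,0,0,0,20])

```text
clock: 10.18
tcp_pos: [0.5767, -0.0697, 0.0742]
tool_rot: [0.0, 1.0, -0.026, 0.0]
wrist_force: [-3.4, -2.4, 9.0]
finger_gap: 0.0256
gripper_force: 31.7
```

Floor contact at TCP z 0.0742 agrees with the computed depth. Release and retreat straight up.

Emit:
carry_out(plan=[0,0,-0.03,0,0,0,46,0,0,0,0,0,0,46,0,0,-0.6,0,0,0,46,0,0,-1,0,0,0,46,0,0,-1,0,0,0,46,0,0,-1,0,0,0,46,0,0,-1,0,0,0,46,0,0,-1,0,0,0,46,0,0,-1,0,0,0,46,0,0,-1,0,0,0,0])

```text
clock: 11.42
tcp_pos: [0.5765, -0.0694, 0.2654]
tool_rot: [-0.0, 1.0, -0.026, 0.001]
wrist_force: [0.3, -0.1, -1.4]
finger_gap: 0.0293
gripper_force: 0.0
```

Emit:
carry_out(plan=[0,-1,-0.6,0,0,0,0,0,-1,0,0,0,0,0,0,-1,0,0,0,0,0,0,-1,0,0,0,0,0,0,-1,0,0,0,0,0,0,-1,0,0,0,0,0,0,-1,0,0,0,0,0,0,-1,0,0,0,0,0,0,-1,0,0,0,0,0,0,-1,0,0,0,0,0])

```text
clock: 12.68
tcp_pos: [0.5782, 0.085, 0.2864]
tool_rot: [-0.042, 0.998, 0.052, -0.002]
wrist_force: [0.3, 0.2, 0.5]
finger_gap: -0.0
gripper_force: 0.0
```

```bash
cat > tgt.py <<'E'
from h import *
N=np.array([.5738,-.0698,.014]); X=np.array([.99866,-.0518,0]); Y=np.array([.0518,.99866,0]); Z=np.array([0,0,1.])
def loc(p): d=np.array(p)-N; return np.array([d@X,d@Y,d@Z]).round(4)
def wld(p): return N+p[0]*X+p[1]*Y+p[2]*Z
def tilt(a): # tool x = press x, fingers lean a rad towards press -y
    z=-np.sin(a)*Y-np.cos(a)*Z; return np.column_stack([X,np.cross(z,X),z])
E
python3 - <<'E'
from tgt import *
T=tcp(); print("tcp local",loc(T[:3,3]),"tip",loc(T[:3,3]+.025*T[:3,2]))
R5=tilt(.5); tip=wld((0,.242,.170)); print(delta(tip-.025*R5[:,2],R5),tip)
im=cv2.cvtColor(grab_frame("scene"),cv2.COLOR_RGB2BGR); cv2.imwrite("pics/s1.png",im)
E
```

```text
tcp local [-0.0036  0.1548  0.2724] tip [-0.004   0.1569  0.2475]
(array([ 0.76, -3.61,  3.53]), array([-5.82, -0.32,  1.54])) [0.5863356  0.17187572 0.184     ]
```

```bash
python3 - <<'E'
from tgt import *
s=observe(); print(np.round(s["joints"],3),np.round(s["qvel"],3)); T=tcp(); print(T.round(3))
E
```

```text
[ 0.104  0.274 -0.034  1.263  0.085  3.141] [-0.015 -0.001 -0.004 -0.004 -0.025 -0.   ]
[[ 0.995  0.104 -0.009  0.578]
 [ 0.105 -0.991  0.084  0.086]
 [-0.    -0.085 -0.996  0.287]
 [ 0.     0.     0.     1.   ]]
```

Emit:
carry_out(plan=[0,0,0,0,0,0,0,0,0,0,0,0,0,0])

```text
clock: 12.98
tcp_pos: [0.5783, 0.0838, 0.2862]
tool_rot: [-0.041, 0.998, 0.051, -0.002]
wrist_force: [-0.3, 1.0, 0.2]
finger_gap: -0.0002
gripper_force: 0.0
```

```bash
python3 - <<'E'
from tgt import *
s=observe(); print(np.round(s["joints"],3),np.round(s["qvel"],3)); T=tcp(); print(T.round(3))
E
```

```text
[ 0.101  0.274 -0.034  1.263  0.082  3.141] [-0.005  0.001 -0.     0.     0.001 -0.001]
[[ 0.995  0.101 -0.009  0.578]
 [ 0.102 -0.991  0.082  0.084]
 [-0.001 -0.082 -0.997  0.286]
 [ 0.     0.     0.     1.   ]]
```

Joint 6 is at its limit because of the yaw. I'll turn the tool by +90° in world yaw, which keeps joint 6 in mid range, and then go behind the handle.

Emit:
carry_out(plan=[0,0,0,0,0,-1,0,0,0,0,0,0,-1,0,0,0,0,0,0,-1,0,0,0,0,0,0,-1,0,0,0,0,0,0,-1,0,0,0,0,0,0,-1,0,0,0,0,0,0,-1,0,0,0,0,0,0,-1,0,0,0,0,0,0,-1,0,0,0,0,0,0,-1,0])

```text
clock: 14.22
tcp_pos: [0.5783, 0.0836, 0.2862]
tool_rot: [-0.037, 0.851, 0.524, 0.018]
wrist_force: [0.2, -1.0, -0.6]
finger_gap: 0.0002
gripper_force: 0.0
```

```bash
cat >> tgt.py <<'E'
def tiltY(a,yaw=0): # tool x = press +y (raised), fingers lean a rad towards press -y
    z=-np.sin(a)*Y-np.cos(a)*Z; return np.column_stack([np.cross(X,z),X,z])
E
python3 - <<'E'
from tgt import *
s=observe(); print(np.round(s["joints"],3)); T=tcp(); print("tip",loc(T[:3,3]+.025*T[:3,2]))
for a in(0,.5):
    R5=tiltY(a); print(np.linalg.det(R5)); tip=wld((0,.245,.25)); print(a,delta(tip-.025*R5[:,2],R5))
E
```

```text
[ 0.1    0.274 -0.035  1.263  0.083  2.137]
tip [-0.0038  0.1554  0.2473]
1.0000050356
0 (array([ 3.41, -1.35,  0.18]), array([-0.3 , -0.78, -4.14]))
1.0000061930326827
0.5 (array([ 3.84, -1.53,  0.35]), array([-1.33, -5.7 , -3.99]))
```

Emit:
carry_out(plan=[0.96,-0.38,0.09,0,0,0,0,0.96,-0.38,0.09,0,0,0,0,0.96,-0.38,0.09,0,0,0,0,0.96,-0.38,0.09,0,0,0,0,0,0,0,-0.22,-0.95,-0.665,0,0,0,0,-0.22,-0.95,-0.665,0,0,0,0,-0.22,-0.95,-0.665,0,0,0,0,-0.22,-0.95,-0.665,0,0,0,0,-0.22,-0.95,-0.665,0,0,0,0,-0.22,-0.95,-0.665,0])

```text
clock: 15.48
tcp_pos: [0.5881, 0.187, 0.2857]
tool_rot: [0.17, 0.703, 0.667, -0.181]
wrist_force: [0.1, 0.5, -1.2]
finger_gap: 0.0001
gripper_force: 0.0
```

```bash
python3 - <<'E'
from tgt import *
s=observe(); print(np.round(s["joints"],3)); T=tcp(); print(T.round(3),"tip",loc(T[:3,3]+.025*T[:3,2]))
R5=tiltY(.5); tip=wld((0,.243,.170)); print(delta(tip-.025*R5[:,2],R5))
for w in((0,-.025,0),(0,-.025,.006),(0,0,-.025)): print(w,(R5.T@(w[1]*Y+w[2]*Z)/.025).round(2))
E
```

```text
[ 0.511  0.558  0.287  1.587 -0.418  2.196]
[[ 0.046  0.999 -0.027  0.588]
 [ 0.875 -0.053 -0.481  0.187]
 [-0.481 -0.001 -0.877  0.286]
 [ 0.     0.     0.     1.   ]] tip [0.0009 0.2451 0.2498]
(array([ 1.46, -0.03,  2.84]), array([-0.02,  0.02, -0.01]))
(0, -0.025, 0) [-0.88  0.    0.48]
(0, -0.025, 0.006) [-0.99  0.    0.27]
(0, 0, -0.025) [0.48 0.   0.88]
```

Emit:
carry_out(plan=[0.37,0,0.71,0,0,0,0,0.37,0,0.71,0,0,0,0,0.37,0,0.71,0,0,0,0,0.35,0,0.71,0,0,0,0,0,0,0,0,0,0,0,-0.53,0,0.29,0,0,0,0,-0.53,0,0.29,0,0,0,0,-0.53,0,0.29,0,0,0,0])

```text
clock: 16.48
tcp_pos: [0.5855, 0.1397, 0.2069]
tool_rot: [0.169, 0.704, 0.666, -0.178]
wrist_force: [0.1, 3.1, 0.9]
finger_gap: 0.0004
gripper_force: 1.1
```

Emit:
carry_out(plan=[-0.59,0,0.16,0,0,0,0,-0.59,0,0.16,0,0,0,0,-0.59,0,0.16,0,0,0,0,-0.59,0,0.16,0,0,0,0,-0.59,0,0.16,0,0,0,0,-0.59,0,0.16,0,0,0,0])

```text
clock: 17.23
tcp_pos: [0.58, 0.05, 0.2273]
tool_rot: [0.169, 0.704, 0.666, -0.18]
wrist_force: [1.4, 0.7, -0.5]
finger_gap: -0.0002
gripper_force: 0.3
```

Emit:
carry_out(plan=[-0.35,0,0.19,0,0,0,0,-0.35,0,0.19,0,0,0,0,-0.35,0,0.19,0,0,0,0])

```text
clock: 17.6
tcp_pos: [0.5784, 0.0207, 0.227]
tool_rot: [0.169, 0.703, 0.666, -0.18]
wrist_force: [0.6, 1.0, 0.1]
finger_gap: 0.0
gripper_force: 0.1
```

Emit:
carry_out(plan=[-0.35,0,0.19,0,0,0,0,-0.25,0,0.13,0,0,0,0])

```text
clock: 17.85
tcp_pos: [0.5778, 0.007, 0.2265]
tool_rot: [0.167, 0.704, 0.667, -0.177]
wrist_force: [0.5, 13.6, -2.5]
finger_gap: 0.0
gripper_force: 6.4
```

```bash
python3 - <<'E'
from tgt import *
im=cv2.cvtColor(grab_frame("scene"),cv2.COLOR_RGB2BGR); cv2.imwrite("pics/s2.png",im)
T=tcp();print("tip",loc(T[:3,3]+.025*T[:3,2]),observe()["wrist_force"])
# black grip mask: where is it compared with the predictions open/locked
for nm,p in(("open",(0,.185,.171)),("locked",(0,.022,.205)),("mid",(0,.079,.217)),("tip",loc(T[:3,3]+.025*T[:3,2])),("nose",(0,0,.09)),("armtip up",(0,.072,.194))): print(nm,proj("scene",wld(p)).round())
E
```

```text
tip [-0.0002  0.0645  0.1904] [ 0.08294532 11.4721745  -2.19261464]
open [351. 215.]
locked [282. 223.]
mid [307. 212.]
tip [301. 223.]
nose [276. 259.]
armtip up [304. 221.]
```

Force has risen to 13 N, so the cork is being driven. Keep pushing in small steps.

Emit:
carry_out(plan=[-0.21,0,0.12,0,0,0,0,-0.21,0,0.12,0,0,0,0,0,0,0,0,0,0,0])

```text
clock: 18.27
tcp_pos: [0.5768, -0.0082, 0.227]
tool_rot: [0.17, 0.704, 0.666, -0.18]
wrist_force: [0.1, -0.5, 0.1]
finger_gap: -0.0
gripper_force: 0.0
```

Emit:
carry_out(plan=[-0.2,0,0.11,0,0,0,0,0,0,0,0,0,0,0])

```text
clock: 18.52
tcp_pos: [0.5768, -0.0117, 0.2266]
tool_rot: [0.168, 0.704, 0.667, -0.178]
wrist_force: [0.5, 8.3, -1.6]
finger_gap: -0.0001
gripper_force: 3.9
```

Emit:
carry_out(plan=[-0.12,0,0.06,0,0,0,0,0,0,0,0,0,0,0])

```text
clock: 18.77
tcp_pos: [0.5769, -0.0128, 0.2263]
tool_rot: [0.166, 0.704, 0.668, -0.176]
wrist_force: [0.4, 17.3, -0.8]
finger_gap: 0.0002
gripper_force: 7.9
```

```bash
python3 - <<'E'
from tgt import *
im=cv2.cvtColor(grab_frame("scene"),cv2.COLOR_RGB2BGR); cv2.imwrite("pics/s3.png",im)
T=tcp();print("tip",loc(T[:3,3]+.025*T[:3,2]),observe()["wrist_force"])
E
```

```text
tip [0.     0.0454 0.1902] [-0.5774396  16.96692795 -0.23509099]
```

It is stiff against the stop at 17 N, after the load dropped to zero past dead centre, so it is locked. Back off, go up, make the tool vertical and cross to the nest side.

Emit:
carry_out(plan=[0.88,0,-0.48,0,0,0,0,0.88,0,-0.48,0,0,0,0,-0.48,0,-0.88,0,0,0,0,-0.48,0,-0.88,0,0,0,0,-0.48,0,-0.88,0,0,0,0,-0.48,0,-0.88,0,0,0,0,0,0,0,0,1,0,0,0,0,0,0,1,0,0,0,0,0,0,1,0,0,0,0,0,0,1,0,0])

```text
clock: 20.08
tcp_pos: [0.5793, 0.0326, 0.3279]
tool_rot: [0.033, 0.725, 0.687, -0.035]
wrist_force: [-0.1, -0.1, 1.0]
finger_gap: 0.0
gripper_force: 0.0
```

```bash
python3 - <<'E'
from tgt import *
im,T=shot("l1"); print("tip",loc(T[:3,3]+.025*T[:3,2]),np.round(observe()["joints"],2))
Rv=tiltY(0); print(delta(wld((0,-.04,.315)),Rv)); print(delta(wld((0,T[1,3],T[2,3])),Rv)[1])
sc=cv2.cvtColor(grab_frame("scene"),cv2.COLOR_RGB2BGR); cv2.imwrite("pics/s4.png",sc)
# grip = very dark blob; compare with projected locked/open grip axes, scene and wrist
for n,i,t in(("scene",sc,None),("wrist",im,T)):
    g=cv2.cvtColor(i,cv2.COLOR_BGR2GRAY)
    for nm,a,b in(("open",(0,.206,.189),(0,.147,.138)),("locked",(0,.012,.231),(0,.040,.158))):
        P=[proj(n,wld(np.array(a)+(np.array(b)-a)*k),t) for k in np.linspace(.1,.9,5)]
        print(n,nm,[int(g[int(p[1]),int(p[0])]) if 0<p[1]<400 and 0<p[0]<640 else None for p in P],P[0].round(),P[-1].round())
E
```

```text
tip [2.000e-04 1.002e-01 2.890e-01] [ 0.1   0.27  0.05  1.37 -0.09  1.73]
(array([-5.61,  0.01,  0.52]), array([ 0.01,  0.95, -0.05]))
[ 0.01  0.95 -0.05]
scene open [159, 205, 203, 205, 201] [357. 210.] [337. 227.]
scene locked [29, 25, 23, 25, 21] [279. 218.] [290. 233.]
wrist open [146, 138, 117, 82, 96] [316.  64.] [316. 120.]
wrist locked [29, 35, 32, 34, 31] [317. 303.] [317. 246.]
```

The grip lies dark along the predicted locked axis in both cameras and the open position is empty, so the clamp is locked. Next, over to the nest side.

Emit:
carry_out(plan=[0,0,0,0,0.95,0,0,-0.95,0,0,0,0,0,0,-0.95,0,0,0,0,0,0,-0.95,0,0,0,0,0,0,-0.95,0,0,0,0,0,0,-0.95,0,0,0,0,0,0,-0.95,0,0,0,0,0,0,0,0,0.9,0,0,0,0,0,0,0.9,0,0,0,0,0,0,0.9,0,0,0,0])

```text
clock: 21.42
tcp_pos: [0.5711, -0.1094, 0.2595]
tool_rot: [0.001, 0.726, 0.688, -0.003]
wrist_force: [0.0, -0.0, 0.6]
finger_gap: 0.0003
gripper_force: 0.0
```

```bash
python3 - <<'E'
from tgt import *
T=tcp(); print("tip",loc(T[:3,3]+.025*T[:3,2]),T.round(3)); print(delta(wld((0,-.03,.217)),tiltY(0)))
E
```

```text
tip [-0.0007 -0.0399  0.2205] [[ 0.055  0.999 -0.003  0.571]
 [ 0.998 -0.055 -0.006 -0.109]
 [-0.007 -0.003 -1.     0.26 ]
 [ 0.     0.     0.     1.   ]]
(array([0.4 , 0.03, 1.14]), array([-0.03,  0.07, -0.03]))
```

Emit:
carry_out(plan=[0,0.03,0.6,0,0,0,0,0,0,0.6,0,0,0,0,0.5,0,0,0,0,0,0,0.5,0,0,0,0,0,0,0.5,0,0,0,0,0,0,0.4,0,0,0,0,0,0,0.4,0,0,0,0,0,0])

```text
clock: 22.3
tcp_pos: [0.5754, -0.0514, 0.2306]
tool_rot: [0.001, 0.726, 0.688, -0.002]
wrist_force: [-1.8, -1.3, -0.0]
finger_gap: -0.0
gripper_force: 0.0
```

Emit:
carry_out(plan=[0.6,0,0,0,0,0,0,0.6,0,0,0,0,0,0,0.6,0,0,0,0,0,0,0.6,0,0,0,0,0,0,0.6,0,0.1,0,0,0,0])

```text
clock: 22.92
tcp_pos: [0.5796, 0.0239, 0.2277]
tool_rot: [0.001, 0.726, 0.688, -0.002]
wrist_force: [0.1, -0.8, 2.9]
finger_gap: 0.0001
gripper_force: 1.0
```

Emit:
carry_out(plan=[0.6,0,0.15,0,0,0,0,0.6,0,0.2,0,0,0,0,0.6,0,0.2,0,0,0,0,0.5,0,0.2,0,0,0,0])

```text
clock: 23.42
tcp_pos: [0.5823, 0.081, 0.2078]
tool_rot: [0.001, 0.726, 0.688, -0.002]
wrist_force: [-0.5, -0.6, 0.8]
finger_gap: 0.0
gripper_force: 0.7
```

Emit:
carry_out(plan=[0.3,0,0.1,0,0,0,0,0.2,0,0.1,0,0,0,0,0,0,0,0,0,0,0])

```text
clock: 23.8
tcp_pos: [0.5832, 0.0884, 0.2047]
tool_rot: [0.005, 0.727, 0.687, -0.005]
wrist_force: [-4.9, -15.7, 10.4]
finger_gap: -0.0002
gripper_force: 9.1
```

The clamp is at its open stop, with the reaction normal to the 41° handle. Retreat up and back over the nest.

Emit:
carry_out(plan=[-0.3,0,-0.4,0,0,0,0,-0.1,0,-1,0,0,0,0,0,0,-1,0,0,0,0,0,0,-1,0,0,0,0,-1,0,-0.8,0,0,0,46,-1,0,0,0,0,0,46,-1,0,0,0,0,0,46,-1,0,0,0,0,0,46,-1,0,0,0,0,0,46,-0.9,0,0,0,0,0,46])

```text
clock: 25.05
tcp_pos: [0.5748, -0.0648, 0.3093]
tool_rot: [0.001, 0.726, 0.687, -0.001]
wrist_force: [0.6, 0.1, 0.7]
finger_gap: 0.0459
gripper_force: 0.0
```

Emit:
carry_out(plan=[0,0,0,0,0,1,46,0,0,0,0,0,1,46,0,0,0,0,0,1,46,0,0,0,0,0,1,46,0,0,0,0,0,1,46,0,0,0,0,0,1,46,0,0,0,0,0,1,46,0,0,0,0,0,1,46,0,0,0,0,0,1,46,0,0,0,0,0,1,46])

```text
clock: 26.3
tcp_pos: [0.5749, -0.0639, 0.3093]
tool_rot: [0.001, 0.967, 0.254, -0.001]
wrist_force: [-0.4, -0.2, -0.7]
finger_gap: 0.0464
gripper_force: 0.0
```

```bash
python3 - <<'E'
from cork import *
from tgt import *
im,T=shot("c1"); print(loc(T[:3,3]),np.round(observe()["joints"],2)); p=proj("wrist",wld((0,0,.068)),T); c=cork(im,p,16); print(p,c)
print(delta(wld((-.025,0,.22)),tilt(0)))
g=cv2.cvtColor(cv2.cvtColor(grab_frame("scene"),cv2.COLOR_RGB2BGR),cv2.COLOR_BGR2GRAY)
for nm,a,b in(("open",(0,.206,.189),(0,.147,.138)),("locked",(0,.012,.231),(0,.040,.158))):
    P=[proj("scene",wld(np.array(a)+(np.array(b)-a)*k)) for k in np.linspace(.1,.9,5)]; print(nm,[int(g[int(p[1]),int(p[0])]) for p in P])
E
```

```text
[0.0008 0.006  0.2953] [-0.11  0.26 -0.    1.31 -0.    2.52]
[320.39646361 181.34041186] (array([319.48      , 180.33333333]), np.int32(150), (319.6666564941406, 180.3333282470703, 6.871945381164551))
(array([-0.99, -0.36,  3.01]), array([0.03, 0.02, 5.62]))
open [33, 32, 23, 32, 32]
locked [194, 206, 107, 123, 173]
```

Grip dark at the open pose and the locked pose is empty: the clamp is open. Align to the press and take a nearer look at the cork height.

Emit:
carry_out(plan=[0,0,0,0,0,0.94,46,0,0,0,0,0,0.94,46,0,0,0,0,0,0.94,46,0,0,0,0,0,0.94,46,0,0,0,0,0,0.94,46,0,0,0,0,0,0.92,46,-0.7,0.24,1,0,0,0,46,0,0,1,0,0,0,46,0,0,1,0,0,0,46,0,0,0,0,0,0,46])

```text
clock: 27.65
tcp_pos: [0.5555, -0.0694, 0.2325]
tool_rot: [0.002, 1.0, -0.022, -0.003]
wrist_force: [-0.7, 0.5, 0.3]
finger_gap: 0.0457
gripper_force: 0.0
```

```bash
python3 - <<'E'
from cork import *
from tgt import *
im,T=shot("c2"); print(loc(T[:3,3]),np.round(observe()["joints"],2)); a=cv2.imread("pics/c1.png");Ta=np.load("pics/c1.npy")
p=proj("wrist",wld((0,0,.068)),T); c=cork(im,p,22); b=cork(a,proj("wrist",wld((0,0,.068)),Ta),16); print(p,c)
P,e=meet(ray("wrist",c[0],T),ray("wrist",b[0],Ta)); print(loc(P),e)
print(delta(wld((0,0,.0605)),tilt(0)))
E
```

```text
[-0.0183 -0.0006  0.2185] [-0.12  0.25 -0.18  1.14 -0.    3.06]
[315.52813895 173.2718831 ] (array([314.45149254, 172.55223881]), np.int32(268), (314.5, 172.3235321044922, 9.44351863861084))
[-0.      0.0009  0.0651] [0.00014316152533751117, 0.00014316152533729886]
(array([ 0.71, -0.05,  6.37]), array([0.04, 0.03, 0.07]))
```

The cork top is 65 mm above the nest floor (75 before, 66 expected when home), so it is driven home. Regrasp.

Emit:
carry_out(plan=[0.71,-0.08,0,0,0,0.07,46,0,0,1,0,0,0,46,0,0,1,0,0,0,46,0,0,1,0,0,0,46,0,0,1,0,0,0,46,0,0,1,0,0,0,46,0,0,0.7,0,0,0,46,0,0,0.55,0,0,0,46,0,0,0,0,0,0,46])

```text
clock: 28.82
tcp_pos: [0.574, -0.069, 0.0774]
tool_rot: [0.002, 1.0, -0.026, -0.001]
wrist_force: [-1.0, 1.0, 0.6]
finger_gap: 0.0463
gripper_force: 0.0
```

Emit:
carry_out(plan=[0,0,0,0,0,0,20,0,0,0,0,0,0,20,0,0,0,0,0,0,20,0,0,0,0,0,0,20], grip_force=30)

```text
clock: 29.32
tcp_pos: [0.5752, -0.0693, 0.0787]
tool_rot: [0.002, 1.0, -0.026, 0.0]
wrist_force: [0.1, -0.2, 5.9]
finger_gap: 0.0259
gripper_force: 29.9
```

The grip sits a little high (L = 65 mm). I'll lower 5 mm and regrip.

Emit:
carry_out(plan=[0,0,0,0,0,0,36,0,0,0.1,0,0,0,36,0,0,0.12,0,0,0,36,0,0,0,0,0,0,36,0,0,0,0,0,0,20,0,0,0,0,0,0,20,0,0,0,0,0,0,20], grip_force=30)

```text
clock: 30.2
tcp_pos: [0.5743, -0.0693, 0.0723]
tool_rot: [0.002, 1.0, -0.027, -0.001]
wrist_force: [0.5, 0.1, -1.0]
finger_gap: 0.0263
gripper_force: 29.5
```

Emit:
carry_out(plan=[0,0,-0.5,0,0,0,20,0,0,-1,0,0,0,20,0,0,-1,0,0,0,20,0,0,-1,0,0,0,20,0,0,-1,0,0,0,20,0,0,-1,0,0,0,20,0,0,-1,0,0,0,20,-1,0,-1,0,0,0,20,-1,0,-0.3,0,0,0,20,-1,0,0,0,0,0,20])

```text
clock: 31.45
tcp_pos: [0.4996, -0.0645, 0.2694]
tool_rot: [0.002, 1.0, -0.026, 0.001]
wrist_force: [0.3, -0.3, -1.0]
finger_gap: 0.0258
gripper_force: 34.2
```

Emit:
carry_out(plan=[-1,0,0,0,0,0,20,-1,0,0,0,0,0,20,-1,0,0,0,0,-1,20,0,0,0,0,0,-1,20,0,0,0,0,0,-1,20,0,0,0,0,0,-1,20,0,0,0,0,0,-1,20,0,0,0,0,0,-1,20,0,0,0,0,0,-1,20,0,0,0,0,0,-1,20])

```text
clock: 32.7
tcp_pos: [0.4249, -0.0605, 0.2685]
tool_rot: [0.002, 0.93, 0.366, -0.001]
wrist_force: [-0.2, -1.1, -0.5]
finger_gap: 0.0257
gripper_force: 34.3
```

Emit:
carry_out(plan=[0,0,0,0,0,-1,20,0,0,0,0,0,-1,20,0.95,-0.81,0,0,0,0,20,0.95,-0.81,0,0,0,0,20,0.95,-0.81,0,0,0,0,20,0.95,-0.81,0,0,0,0,20,0.95,-0.81,0,0,0,0,20,0.95,-0.81,0,0,0,0,20,0.95,-0.81,0,0,0,0,20,0,0,0,0,0,0,20])

```text
clock: 33.95
tcp_pos: [0.4068, 0.1587, 0.2675]
tool_rot: [0.001, 0.889, 0.457, -0.001]
wrist_force: [-0.8, -0.9, 0.2]
finger_gap: 0.0256
gripper_force: 34.3
```

```bash
python3 - <<'E'
from h import *
im,T=shot("d1"); print(T.round(3),np.round(observe()["joints"],2),observe()["finger_gap"])
print([proj("wrist",p,T).round() for p in((.442,.331,.06),(.46,.312,.1),(.377,.334,.1))])
E
```

```text
[[ 0.582  0.813 -0.001  0.407]
 [ 0.813 -0.582 -0.004  0.159]
 [-0.003  0.002 -1.     0.268]
 [ 0.     0.     0.     1.   ]] [ 0.37  0.   -0.39  1.18 -0.    2.57] 0.02583525072620826
[array([248.,  34.]), array([266.,  27.]), array([185.,  65.])]
```

Emit:
carry_out(plan=[0.9,-0.3,0,0,0,0,20,0.9,-0.3,0,0,0,0,20,0.8,-0.3,0,0,0,0,20,0,0,0,0,0,0,20])

```text
clock: 34.5
tcp_pos: [0.4271, 0.2236, 0.2664]
tool_rot: [0.002, 0.89, 0.456, -0.002]
wrist_force: [-0.2, -0.8, -1.3]
finger_gap: 0.0259
gripper_force: 34.3
```

```bash
python3 - <<'E'
from h import *
im,T=shot("d2"); print(T[:3,3].round(4))
E
```

```text
[0.4271 0.2236 0.2664]
```

Emit:
carry_out(plan=[0.5,-0.8,-0.3,0,0,0,20,0.4,-0.8,-0.3,0,0,0,20,0,-0.6,0,0,0,0,20,0,0,0,0,0,0,20])

```text
clock: 35.05
tcp_pos: [0.3943, 0.2732, 0.281]
tool_rot: [0.002, 0.89, 0.456, -0.002]
wrist_force: [0.5, -0.9, -1.7]
finger_gap: 0.0256
gripper_force: 34.3
```

```bash
python3 - <<'E'
from h import *
im,T=shot("d3"); print(T[:3,3].round(4))
a=cv2.imread("pics/d2.png")
out=[]
for i,t in((a,np.load("pics/d2.npy")),(im,T)):
    p=proj("wrist",(.43,.33,.06),t).round().astype(int); x0=int(np.clip(p[0]-120,0,400));y0=int(np.clip(p[1]-110,0,180)); print(p,x0,y0)
    out.append(cv2.resize(i[y0:y0+220,x0:x0+240],(400,367),interpolation=cv2.INTER_CUBIC))
cv2.imwrite("pics/d23.png",np.hstack(out))
E
```

```text
[0.3943 0.2732 0.281 ]
[259  99] 139 0
[313 118] 193 8
```

View pics/d23.png

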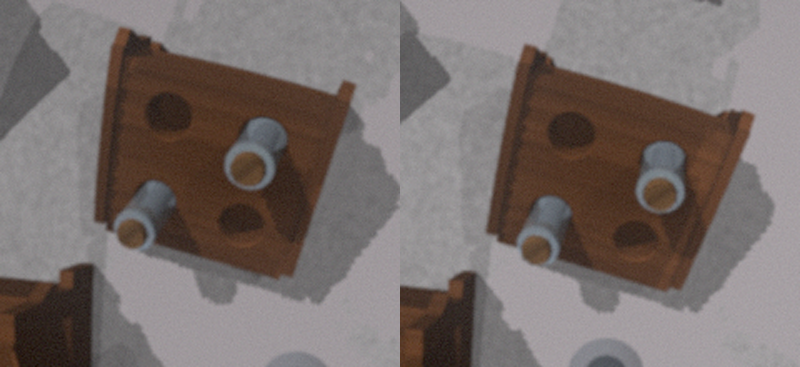

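d23 (d2 and d3 side by side) shows the small display, with free holes at d2 (240,70) and (284,134), which are d3 (296,88) and (335,153). The corks are at d2 (287,101) and (218,140), and d3 (349,124) and (276,157). The darker display at bottom left is the other, larger one.

```bash
cat > disp.py <<'E'
from cork import *
F={n:(cv2.imread(f"pics/{n}.png"),np.load(f"pics/{n}.npy")) for n in("d2","d3")}
px={"C2":((287.2,100.8),(349,124.4)),"C1":((218.2,139.8),(275.8,156.8)),"H3":((239.8,69.6),(295.6,88.4)),"H0":((283.6,133.8),(334.6,152.6))}
Q={}
for k,pp in px.items():
    rs=[]
    for (n,(im,T)),p in zip(F.items(),pp):
        if k[0]=="C":
            c,ar,cc=cork(im,p,13); print(k,n,p,c.round(1),ar,np.round(cc,1)); p=c
        else:
            g=cv2.cvtColor(cv2.GaussianBlur(im,(3,3),0),cv2.COLOR_BGR2GRAY); yy,xx=np.indices(g.shape); m=(np.hypot(xx-p[0],yy-p[1])<17)
            t=cv2.threshold(g[m].reshape(1,-1),0,255,cv2.THRESH_OTSU)[0]; q=m&(g<t); (cx,cy),_=0,0; 
        rs.append(ray("wrist",p,T))
    Q[k],e=meet(*rs); print(k,Q[k].round(4),np.round(e,4))
E
sed -i 's/ (cx,cy),_=0,0; //' disp.py
cat >> disp.py <<'E'
D=Q["C2"]-Q["C1"]; a=np.deg2rad(25); psi=np.arctan2(D[1],D[0])+np.arctan2(1,np.cos(a))
xs=np.array([np.cos(a)*np.cos(psi),np.cos(a)*np.sin(psi),np.sin(a)]); ys=np.array([-np.sin(psi),np.cos(psi),0]); zs=np.cross(xs,ys)
M=(Q["C1"]+Q["C2"])/2
foot=lambda i:M-.066*zs+{0:-.03*xs-.03*ys,1:-.03*xs+.03*ys,2:.03*xs-.03*ys,3:.03*xs+.03*ys}[i]
E
python3 - <<'E'
from disp import *
print("diag",np.linalg.norm(D).round(4),"dz",D[2].round(4),"psi",np.degrees(psi).round(1))
for i in range(4): print(i,foot(i).round(4),"deck",(foot(i)+.024*zs).round(4))
for k,i in(("H3",3),("H0",0)):
    d=Q[k]-(foot(i)+.024*zs); print(k,"err in slot axes",np.round([d@xs,d@ys,d@zs],4),[proj("wrist",foot(i)+.024*zs,t).round(1) for _,t in F.values()])
E
```

```text
C2 d2 (287.2, 100.8) [287.3 100.9] 286 [287.4 101.    9.6]
C2 d3 (349, 124.4) [348.6 124.1] 248 [348.5 124.    9. ]
C2 [0.4544 0.3057 0.1079] [0. 0.]
C1 d2 (218.2, 139.8) [217.6 139.7] 179 [217.5 139.6   7.8]
C1 d3 (275.8, 156.8) [274.2 157.3] 176 [274.3 157.3   7.7]
C1 [0.3748 0.3207 0.082 ] [0.0001 0.0001]
H3 [0.4341 0.3657 0.0718] [0.0002 0.0002]
H0 [0.4279 0.2849 0.0539] [0.0006 0.0006]
diag 0.0851 dz 0.0259 psi 37.2
0 [0.4333 0.2897 0.0224] deck [0.4252 0.2836 0.0442]
1 [0.3971 0.3376 0.0224] deck [0.389  0.3314 0.0442]
2 [0.4766 0.3226 0.0478] deck [0.4686 0.3165 0.0695]
3 [0.4404 0.3704 0.0478] deck [0.4323 0.3643 0.0695]
H3 err in slot axes [0.003 0.    0.001] [array([239.8,  71.8]), array([295. ,  90.9])]
H0 err in slot axes [ 0.0067 -0.0006  0.0076] [array([283.1, 136.3]), array([333. , 153.4])]
```

The vials give a diagonal of 85.1 mm (84.9 expected) and a rise of 25.9 mm (25.4 expected), so this is the right display. Now I check the rim of hole 3 along and across the slope before choosing.

```bash
python3 - <<'E' | tail -8
from disp import *
c=foot(3)+.024*zs
t=np.arange(-24,25,1.)
for n,(im,T) in F.items():
    g=cv2.cvtColor(im,cv2.COLOR_BGR2GRAY).astype(np.float32)
    for nm,u,w in(("up",xs,ys),("across",ys,xs)):
        v=np.zeros(len(t))
        for o in(-.003,-.0015,0,.0015,.003):
            P=np.array([proj("wrist",c+u*s/1000+w*o,T) for s in t],np.float32); v+=cv2.remap(g,P[:,:1],P[:,1:],cv2.INTER_LINEAR).ravel()/5
        print(n,nm,v.round().astype(int).tolist())
E
```

```text
C1 d3 (275.8, 156.8) [274.2 157.3] 176 [274.3 157.3   7.7]
C1 [0.3748 0.3207 0.082 ] [0.0001 0.0001]
H3 [0.4341 0.3657 0.0718] [0.0002 0.0002]
H0 [0.4279 0.2849 0.0539] [0.0006 0.0006]
d2 up [57, 55, 55, 57, 54, 54, 56, 56, 57, 56, 61, 66, 64, 61, 58, 55, 54, 49, 45, 42, 42, 37, 38, 39, 40, 40, 41, 41, 40, 41, 41, 42, 42, 42, 41, 42, 41, 40, 41, 41, 39, 45, 53, 57, 60, 60, 61, 60, 57]
d2 across [62, 60, 61, 62, 62, 62, 61, 60, 61, 61, 54, 47, 45, 41, 42, 40, 39, 41, 40, 41, 41, 40, 39, 40, 40, 41, 41, 38, 39, 40, 38, 38, 39, 38, 38, 41, 38, 41, 45, 48, 52, 58, 64, 62, 63, 64, 63, 63, 62]
d3 up [59, 59, 60, 60, 60, 60, 59, 60, 60, 62, 66, 68, 67, 65, 60, 60, 59, 54, 50, 45, 45, 40, 43, 44, 44, 42, 43, 43, 43, 44, 43, 44, 44, 44, 43, 45, 43, 44, 45, 42, 44, 48, 54, 62, 65, 64, 63, 62, 62]
d3 across [64, 64, 64, 64, 65, 64, 64, 65, 65, 63, 59, 55, 51, 49, 48, 45, 43, 43, 44, 44, 44, 42, 41, 43, 42, 44, 44, 45, 42, 43, 43, 43, 43, 42, 43, 42, 44, 43, 47, 54, 58, 64, 66, 66, 67, 69, 67, 65, 67]
```

Rim edges put the hole centre 1.6 mm up-slope and 1.2 mm across from the vial-based estimate, with diameter 31.8 mm (32 expected), so I apply that. Slot 3 it is.

```bash
cat > ins.py <<'E'
from disp import *
S3=foot(3)+.0016*xs+.0012*ys; b=np.deg2rad(35)
tx=np.cos(b)*xs+np.sin(b)*ys; RT=np.column_stack([tx,np.cross(-zs,tx),-zs]); L=.0583
tgt=lambda h,off=-.0005:S3+zs*(L+h)-off*tx
def where(T,off=-.0005):
    f=T[:3,3]+T[:3,:3]@np.array([off,0,L]); d=f-S3; return np.round([d@xs*1e3,d@ys*1e3,d@zs*1e3],1)
E
python3 - <<'E' | tail -12
from ins import *
for n in F:
    g=cv2.cvtColor(F[n][0],cv2.COLOR_BGR2GRAY)[:,312:320].mean(1); print(n,g[205:235].round().astype(int).tolist())
for r in(212,213.4,215):
    o,d=ray("wrist",(315.7,r),np.eye(4)); z=L-.003; print(r,(o+d*(z-o[2])/d[2])[0].round(4)-.0135)
T=tcp(); t,r=delta(tgt(.08),RT); print("rot",r); T2=T.copy(); T2[:3,:3]=RT; print("after rot",delta(tgt(.08),RT,T2)); print(where(T),tgt(.08).round(3),tgt(0).round(3))
E
```

```text
C1 d3 (275.8, 156.8) [274.2 157.3] 176 [274.3 157.3   7.7]
C1 [0.3748 0.3207 0.082 ] [0.0001 0.0001]
H3 [0.4341 0.3657 0.0718] [0.0002 0.0002]
H0 [0.4279 0.2849 0.0539] [0.0006 0.0006]
d2 [155, 156, 156, 155, 153, 147, 136, 130, 130, 128, 129, 128, 129, 130, 126, 119, 104, 88, 84, 83, 83, 84, 84, 84, 83, 83, 85, 87, 84, 83]
d3 [159, 161, 160, 160, 161, 152, 139, 135, 132, 134, 134, 134, 134, 134, 131, 124, 107, 91, 86, 85, 86, 86, 87, 86, 85, 85, 87, 90, 88, 85]
212 -0.0003999999999999993
213.4 -0.001299999999999999
215 -0.0022000000000000006
rot [-1.92  3.99 -3.07]
after rot (array([ 0.85, -1.92,  4.53]), array([0., 0., 0.]))
[-14.7 -51.6 199.1] [0.394 0.337 0.174] [0.421 0.358 0.101]
```

Emit:
carry_out(plan=[0,0,0,-0.384,0.798,-0.614,20,0,0,0,-0.384,0.798,-0.614,20,0,0,0,-0.384,0.798,-0.614,20,0,0,0,-0.384,0.798,-0.614,20,0,0,0,-0.384,0.798,-0.614,20,0.21,-0.48,0.9,0,0,0,20,0.21,-0.48,0.9,0,0,0,20,0.21,-0.48,0.9,0,0,0,20,0.22,-0.48,0.9,0,0,0,20,0,0,0,0,0,0,20])

```text
clock: 36.35
tcp_pos: [0.386, 0.3308, 0.1931]
tool_rot: [-0.004, 0.789, 0.575, 0.215]
wrist_force: [-0.6, 0.7, -1.2]
finger_gap: 0.0258
gripper_force: 34.4
```

```bash
python3 - <<'E' | tail -4
from ins import *
T=tcp(); print("foot rel slot3 mm (up,across,out)",where(T,0),np.round(observe()["joints"],2)); print(delta(tgt(.032,0),RT)); im,T=shot("e1"); print(observe()["finger_gap"])
E
```

```text
H0 [0.4281 0.2847 0.054 ] [0.0006 0.0006]
foot rel slot3 mm (up,across,out) [ -1.4   0.3 101.8] [ 0.73 -0.14 -0.79  0.48 -0.03  2.6 ]
(array([0.04, 0.04, 2.79]), array([-0.01,  0.03,  0.  ]))
0.025858563860243933
```

Emit:
carry_out(plan=[0.04,0.04,0.9,0,0.03,0,20,0,0,0.9,0,0,0,20,0,0,0.7,0,0,0,20,0,0,0.2,0,0,0,20,0,0,0,0,0,0,20])

```text
clock: 37.02
tcp_pos: [0.4115, 0.3498, 0.1355]
tool_rot: [-0.005, 0.789, 0.575, 0.218]
wrist_force: [0.2, -0.5, -0.7]
finger_gap: 0.0259
gripper_force: 34.4
```

```bash
python3 - <<'E' | tail -8
from ins import *
im,T=shot("e2"); print("foot rel",where(T,0),T[:3,3].round(4)); print(delta(tgt(.022,0),RT))
# rim visible ahead of the vial? profile on rim up-slope/across around the slot deck, and vial foot edge
g=cv2.cvtColor(im,cv2.COLOR_BGR2GRAY).astype(np.float32); c=S3+.024*zs
for nm,u in(("tx",tx),("ty+",RT[:,1])):
    P=np.array([proj("wrist",c+u*s/1000,T) for s in range(-24,27)],np.float32); print(nm,cv2.remap(g,P[:,:1],P[:,1:],cv2.INTER_LINEAR).ravel().round().astype(int).tolist(),P[0].round(),P[-1].round())
print(np.round(observe()["wrist_force"],1))
E
```

```text
C1 [0.375  0.3206 0.082 ] [0.0001 0.0001]
H3 [0.4343 0.3655 0.0718] [0.0002 0.0002]
H0 [0.4281 0.2847 0.054 ] [0.0006 0.0006]
foot rel [ 3.4  0.1 36.1] [0.4115 0.3498 0.1355]
(array([-0.12, -0.08,  0.57]), array([ 0.01, -0.04, -0.01]))
tx [64, 78, 108, 124, 122, 121, 121, 124, 119, 112, 100, 87, 85, 89, 90, 89, 87, 86, 88, 84, 87, 87, 86, 86, 89, 86, 86, 88, 87, 90, 104, 109, 108, 108, 107, 108, 97, 62, 36, 45, 60, 64, 63, 63, 65, 65, 61, 64, 60, 63, 62] [314. 262.] [314. 189.]
ty+ [55, 50, 52, 52, 53, 50, 53, 57, 57, 63, 54, 75, 90, 100, 98, 104, 102, 98, 87, 79, 82, 84, 83, 85, 89, 86, 87, 86, 86, 88, 83, 84, 89, 96, 105, 105, 102, 99, 97, 90, 64, 47, 55, 56, 58, 61, 60, 63, 63, 63, 66] [277. 229.] [354. 229.]
[ 0.3 -0.7 -0.8]
```

The rim's upper edge appears at t = 15.7 mm (16 expected), so the slot pose holds. Correct the 3 mm drift and ease in.

Emit:
carry_out(plan=[-0.12,-0.08,0,0,-0.04,0,20,0,0,0,0,0,0,20,0,0,0.2,0,0,0,20,0,0,0.15,0,0,0,20,0,0,0,0,0,0,20])

```text
clock: 37.7
tcp_pos: [0.4113, 0.3502, 0.1248]
tool_rot: [-0.004, 0.789, 0.575, 0.216]
wrist_force: [-0.8, 0.3, 0.0]
finger_gap: 0.0259
gripper_force: 34.4
```

```bash
python3 - <<'E' | tail -3
from ins import *
s=observe(); T=tcp(s); print("foot rel",where(T,0),np.round(s["wrist_force"],1)); print(delta(tgt(.018,0),RT,T)); 
E
```

```text
H0 [0.4281 0.2847 0.054 ] [0.0006 0.0006]
foot rel [-1.3  0.4 26.5] [-0.8  0.3  0. ]
(array([0.03, 0.04, 0.34]), array([-0.  ,  0.01, -0.  ]))
```

Emit:
carry_out(plan=[0.04,0.04,0,0,0,0,20,0,0,0.15,0,0,0,20,0,0,0.15,0,0,0,20,0,0,0,0,0,0,20])

```text
clock: 38.2
tcp_pos: [0.4158, 0.3524, 0.1191]
tool_rot: [-0.003, 0.789, 0.575, 0.217]
wrist_force: [2.8, -0.4, -2.8]
finger_gap: 0.0258
gripper_force: 34.1
```

```bash
python3 - <<'E' | tail -2
from ins import *
s=observe(); T=tcp(s); print("foot rel",where(T,0),np.round(s["wrist_force"],1)); print(delta(tgt(.01,0),RT,T)); 
E
```

```text
foot rel [ 0.9 -0.6 19.1] [ 2.8 -0.4 -2.8]
(array([-0.02, -0.04,  0.37]), array([ 0.02,  0.01, -0.01]))
```

Emit:
carry_out(plan=[-0.01,-0.02,0.15,0,0,0,20,0,0,0.15,0,0,0,20,0,0,0.1,0,0,0,20,0,0,0,0,0,0,20])

```text
clock: 38.7
tcp_pos: [0.4191, 0.3548, 0.1101]
tool_rot: [-0.003, 0.789, 0.574, 0.217]
wrist_force: [5.5, -2.8, -1.6]
finger_gap: 0.0257
gripper_force: 34.1
```

```bash
python3 - <<'E' | tail -2
from ins import *
s=observe(); T=tcp(s); print("foot rel",where(T,0),np.round(s["wrist_force"],1)); print(delta(tgt(.0,0),RT,T)); 
E
```

```text
foot rel [ 0.8 -0.7  9.3] [ 5.5 -2.8 -1.6]
(array([-0.01, -0.04,  0.37]), array([ 0.03,  0.01, -0.01]))
```

Emit:
carry_out(plan=[0,0.04,0.1,0,0,0,20,0,0,0.12,0,0,0,20,0,0,0.1,0,0,0,20,0,0,0,0,0,0,20])

```text
clock: 39.2
tcp_pos: [0.4218, 0.357, 0.1039]
tool_rot: [-0.004, 0.789, 0.575, 0.217]
wrist_force: [-5.9, -9.5, 16.7]
finger_gap: 0.026
gripper_force: 36.9
```

```bash
python3 - <<'E' | tail -2
from ins import *
s=observe(); T=tcp(s); print("foot rel",where(T,0),np.round(T[:3,:3].T@np.array(s["wrist_force"]),1)); print(delta(tgt(.0,0),RT,T)); 
E
```

```text
foot rel [ 1.4 -0.5  2.2] [ -4.3   1.9 -19.5]
(array([-0.03, -0.04,  0.09]), array([ 0.01, -0.01, -0.01]))
```

19 N axial, 2 mm above the estimate, within the height bias seen before, so probably the floor. Release and check the height against the neighbours.

Emit:
carry_out(plan=[0,0,-0.04,0,0,0,20,0,0,0,0,0,0,30,0,0,0,0,0,0,40,0,0,0,0,0,0,40,0,0,-0.6,0,0,0,40,0,0,-1,0,0,0,40,0,0,-1,0,0,0,40,0,0,-1,0,0,0,40,0,0,-1,0,0,0,40,0,0,0,0,0,0,40])

```text
clock: 40.45
tcp_pos: [0.383, 0.3282, 0.21]
tool_rot: [-0.004, 0.789, 0.575, 0.218]
wrist_force: [-0.0, 0.1, -1.0]
finger_gap: 0.04
gripper_force: 0.0
```

```bash
python3 - <<'E' | tail -2
from ins import *
im,T=shot("f1"); print(T[:3,3].round(3)); print([proj("wrist",foot(i)+.066*zs,T).round() for i in(1,2,3)])
E
```

```text
[0.383 0.328 0.21 ]
[array([274., 269.]), array([375., 252.]), array([315., 212.])]
```

Emit:
carry_out(plan=[-0.8,0,-0.6,0,0,0,40,-0.8,0.5,-0.6,0,0,0,40,-0.8,0.5,-0.5,0,0,0,40,0,0,0,0,0,0,40])

```text
clock: 41.0
tcp_pos: [0.3764, 0.2527, 0.2311]
tool_rot: [-0.004, 0.79, 0.574, 0.216]
wrist_force: [-0.2, 0.7, -0.6]
finger_gap: 0.0399
gripper_force: 0.0
```

```bash
python3 - <<'E' | grep -v '^[CH]'
from ins import *
im,T=shot("f2"); a=cv2.imread("pics/f1.png");Ta=np.load("pics/f1.npy")
for i in(1,2,3):
    c0=foot(i)+.066*zs+(.0016*xs+.0012*ys if i==3 else 0); rs=[]
    for m,t in((a,Ta),(im,T)):
        p=proj("wrist",c0,t)
        if not(15<p[0]<625 and 15<p[1]<385): print(i,"out",p.round()); continue
        c,ar,cc=cork(m,p,20); print(i,p.round(),c.round(1),ar,np.round(cc,1)); rs.append(ray("wrist",c,t))
    if len(rs)==2:
        P,e=meet(*rs); d=P-foot(i); print("  cork",i,"rel slot mm",np.round([d@xs*1e3,d@ys*1e3,d@zs*1e3],1),np.round(e,4))
E
```

```text
1 [274. 269.] [279.3 269.7] 111 [277.  269.5   8.6]
1 [250. 184.] [249.6 184.7] 271 [249.6 184.7   9.4]
  cork 1 rel slot mm [ 3.4 -1.8 72.3] [0.0021 0.0021]
2 [375. 252.] [378.9 245.3] 38 [379.  245.5   4.7]
2 [343. 167.] [342.8 167.7] 300 [342.7 167.7   9.9]
  cork 2 rel slot mm [ 1.  -3.7 51.1] [0.0028 0.0028]
3 [315. 210.] [315.3 212. ] 405 [315.3 211.9  11.5]
3 [286. 126.] [286.7 128. ] 302 [286.5 128.    9.9]
  cork 3 rel slot mm [ 0.6 -0.  66.3] [0. 0.]
```

The placed cork sits 66.3 mm along the slot axis (66 when home), matching its neighbours, which haven't moved. The handle is open and the robot is clear. Handing in.

```bash
python3 -c "
from station import *
print(finish_job())"
```

```text
the job is handed in; nothing more can be done
None
```

The vial's cork was driven home by the locked clamp, the handle was thrown fully back open, and the vial now stands home in slot3 of the small brown display. The job is handed in at about 41 s on the robot's clock; no verdict came back.

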